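# Restock the snowshoe repair bench

## Task

Restock the snowshoe repair bench: pull the folded spout of the upright carton well out, then lift and tilt the carton to pour all the orange strap keepers into the white bowl, and leave the empty carton standing upright in the grey recycling tray with its spout folded flush again. Load every red binding clip lying on the bench into the sloping rail from its open upper end, all yellow nose first (downhill), so that they slide in under the lips. Keep the bowl upright and leave the bindings, pole grip, goggle case and scraper where they are.

Things in the scene. Friction and masses are not known exactly. Their poses are not given: they have to be found in the camera images.
- carton: kraft carton with a blue band and orange dots on its long sides, 112 mm long (x) x 54 mm wide (y) x 95 mm tall, about 0.3 kg, closed on top, loose. Origin: centre of the underside, z up; the fold-out spout is in the +x end. Grip it across its 54 mm width near the top.
- sill (a point): the sill below the spout, at carton x = 54, y = 0, z = 24 mm. Inside, the slick floor (4 mm up) is flat in the back half and ramps up at 21 degrees to the sill, so opening the spout upright spills nothing; with the spout out, the pieces slide out when the carton is tilted spout-down by 45 to 60 degrees (friction about 0.22).
- spout (a joint): angle of the spout, rad: 0 = folded flush into the +x end, 1.2 = fully out (stop). Hinge along the carton's y at carton x = 54, z = 19 mm; the white flap (48 mm wide, 74 mm tall, side cheeks inward) swings outward and down, top first. Light friction (about 0.25 N at the tab); it stays where left.
- spout_tab (a point): centre of the orange pull tab on the spout flap, 87 mm from the hinge; tab 8 mm thick x 26 mm wide x 26 mm along the 4 mm flap, flush with its inner face, ending 100 mm from the hinge. Folded, it stands 24 mm above the carton's top: pinch it, or push it outward from behind with closed fingers held just above the carton's top.
- bowl: white ceramic bowl, rim diameter 140 mm, 50 mm tall, 0.45 kg, loose. Origin: centre of the underside, z up.
- tray: low grey plastic recycling tray, fixed, outside 130 mm (x) x 180 mm (y) x 25 mm tall, walls and floor 4 mm. Origin: centre of the underside, z up.
- rail: aluminium rail on a fixed wooden stand (30 x 9 cm), sloping 28 degrees. Origin: middle of the channel floor at the black stop at its LOW end; x runs uphill along the floor, y across, z square to the floor. Channel 30 mm wide, 300 mm long. From x = 0 to 215 mm two lips 17 to 20 mm above the floor leave an 18 mm slot on top.
- load (a point): middle of the open upper part of the rail, on the channel floor at rail x = 255 mm. Open on top from x = 215 to 300 mm: walls 8 mm high, then black flared guides up to 15 mm above the floor and 24 mm to either side. Slick: a clip laid flat here slides by itself under the lips down to the stop or the clip before it.
- clip1: red plastic binding clip, 52 mm long (x) x 26 mm wide (y), body 14 mm tall; narrower yellow nose (16 mm wide, 14 mm long) at its +x end; black lever rib on top to grip by (30 mm long along x, 10 mm wide, 14 to 26 mm up, centred). 30 g, loose. Origin: centre of the underside, z up. Three or four clips are present.
- clip2: red plastic binding clip, 52 mm long (x) x 26 mm wide (y), body 14 mm tall; narrower yellow nose (16 mm wide, 14 mm long) at its +x end; black lever rib on top to grip by (30 mm long along x, 10 mm wide, 14 to 26 mm up, centred). 30 g, loose. Origin: centre of the underside, z up. Three or four clips are present.
- clip3: red plastic binding clip, 52 mm long (x) x 26 mm wide (y), body 14 mm tall; narrower yellow nose (16 mm wide, 14 mm long) at its +x end; black lever rib on top to grip by (30 mm long along x, 10 mm wide, 14 to 26 mm up, centred). 30 g, loose. Origin: centre of the underside, z up. Three or four clips are present.
- clip4: red plastic binding clip, 52 mm long (x) x 26 mm wide (y), body 14 mm tall; narrower yellow nose (16 mm wide, 14 mm long) at its +x end; black lever rib on top to grip by (30 mm long along x, 10 mm wide, 14 to 26 mm up, centred). 30 g, loose. Origin: centre of the underside, z up. Three or four clips are present.
- keeper1: orange plastic strap keeper with a black stripe, 13 x 13 x 12 mm, 12 g, starts on the floor at the back of the carton. Origin: centre of the underside. Three to five are present.
- keeper2: orange plastic strap keeper with a black stripe, 13 x 13 x 12 mm, 12 g, starts on the floor at the back of the carton. Origin: centre of the underside. Three to five are present.
- keeper3: orange plastic strap keeper with a black stripe, 13 x 13 x 12 mm, 12 g, starts on the floor at the back of the carton. Origin: centre of the underside. Three to five are present.
- keeper4: orange plastic strap keeper with a black stripe, 13 x 13 x 12 mm, 12 g, starts on the floor at the back of the carton. Origin: centre of the underside. Three to five are present.
- keeper5: orange plastic strap keeper with a black stripe, 13 x 13 x 12 mm, 12 g, starts on the floor at the back of the carton. Origin: centre of the underside. Three to five are present.
- binding_l: red plastic snowshoe binding, 150 x 85 x 58 mm, loose bystander, leave alone. Origin: underside, z up.
- binding_r: red plastic snowshoe binding, 150 x 85 x 58 mm, loose bystander, leave alone. Origin: underside, z up.
- pole_grip: black trekking pole grip with an aluminium stub, lying, 185 mm long, 38 mm thick (its x along it), loose bystander, leave alone. Origin: underside, z up.
- goggle_case: clear plastic goggle case with orange goggles in it, 100 x 190 x 53 mm, loose bystander, leave alone. Origin: underside, z up.
- scraper: steel ski scraper with a blue edge grip, 55 x 130 x 12 mm, loose bystander, leave alone. Origin: underside, z up.
Things that resemble listed ones, but are neither listed nor needed, are in the scene too. Leave any green or pink look-alike of the carton alone.

How it is judged:
By the outcome, as a careful person would: the job done as asked, in the order asked, and still so for the second after the job is handed in, with the robot touching nothing.
Of keeper1, keeper2, keeper3, keeper4, keeper5 only 3 to 5 are there at a start; the rules pass over those that are not, and their reading is None.
Of clip1, clip2, clip3, clip4 only 3 to 4 are there at a start; the rules pass over those that are not, and their reading is None.
At some moment in a run one of clip1, clip2, clip3, clip4 may be knocked a few centimetres aside while the robot is not near it.
It also fails if it takes over 210 s, if anything falls off the work surface, if the arm or the gripper's body presses on something with over 40 N, if the wrist force passes 120 N, or if a joint passes its speed limit or range.

## Robot

A 6-joint arm with a two-finger parallel gripper is mounted at the origin on the work surface. World frame = base frame: x ahead of the robot, y to its left, z up, the work surface at z = 0. Lengths are in mm, angles in rad, forces in N, time in s.
With the tool pointing down it reaches from about 250 to 775 mm from the base axis. Payload 4 kg.
Tool frame: the origin (TCP) lies at the very end of the fingers, on their centre line; the grasp point (between the pads) lies 19 mm behind it; z points along the fingers, y is the direction in which the jaws open and shut (so a half turn about z gives the same grasp; the last joint's range is limited). The gripper opens to 85 mm and grips with 20 to 120 N. Pads are 22 mm wide; open, the fingers measure 114 mm over their backs; the gripper's body (76 mm by 85 mm) begins 54 mm behind the grasp point. The pads swing forward as they close: fully open they stand 13 mm farther back than shut.
Start: joints at [1.192, 0.087, 1.371, -0, 1.684, -0.103], TCP at [149.784, 529.232, 192.341] pointing down, gripper open.
Joint ranges: [-3.1, 3.1], [-0.76, 2.03], [0.27, 2.55], [-1.08, 4.22], [0.17, 2.65], [-2.57, 2.57]. Speed limits (rad/s): [2.79, 2.79, 3.14, 3.14, 3.14, 3.14].

## Interface

Orientations are given as a 3x3 rotation matrix whose columns are the frame's x, y, z axes.
In Python, from cell import robot gives the robot as it stands. The module is installed in compiled form; this text tells all that it offers.
- The arm moves only by the shell command python3 -m crank 'ROWS' [FORCE]. ROWS is a JSON object of lists of equal length, an entry for each row: "travel": the shift along the tool's x, y, z in m, a list of three; "twist": the turn, a rotation vector about the tool's x, y, z in rad, a list of three; "grip": the closure, from 0 (fully open) to 1 (shut). A call has 1 to 5 rows; each row shifts and turns the commanded pose from where the row before left it, along the tool's axes as they then stand; what a row does not reach is not made up. A row lasts 1/12 s, in which the tool goes at most 41.7 mm and 7.16 degrees, less where a joint would pass 70% of its speed; a pose out of reach is approached as far as the arm can. A call with a gripper value outside its range is refused whole. The fingers move at their own pace and stop on an object; FORCE is the grip in N (left out, the last holds). Time passes only in rows, so rows that do not move let the fingers close. It gives the time, the measured TCP pose, the force and the opening at its end, in the units of the state.
- robot.get_state(): the state, without advancing time (a new reading comes with each control period).
- robot.camera(name): name is "side" or "top" or "wrist"; returns a dict with "image" (420x560x3 uint8, red, green, blue), "depth" (420x560 float32, mm along the optical axis (not along the pixel's ray), 0 where there is no reading), "vertical_fov" (degrees; the focal length in pixels is half the picture's height over the tangent of half this angle, whatever the lens; pixels are square), "cx", "cy" (the principal point, pixels), "k1" (the pictures are not rectified: a ray, as slopes to the right and down, at radius r is drawn at 1 + k1 r^2 times it, then the intrinsics apply), "R" (3x3) and "t" (3): a world point X has camera coordinates R X + t; the wrist camera has in their place "tool_from_camera" (4x4, takes a point from camera to tool coordinates, whose origin is the TCP and whose axes are the flange's). Camera axes: x right, y down, z forward; pixel columns grow to the right and rows downward; lengths in mm; the calibration is good to about 2 mm. A picture is of the moment at which its call begins: read the wrist's pose just before it.
- robot.finish_job(): hands the job in, once; it reports no verdict.
The state is a dict: "clock": time; "q": joint angles; "qd": joint speeds; "tau": joint torques, N m; "tcp_pos": TCP position; "tool_rot": TCP orientation; "force": force on the tool from outside, world axes, zero at the start; "moment": the same for the moment, N m; "opening": finger opening in mm.
Only numpy, scipy, OpenCV 4.12 (cv2) and the standard library are available. Lean on these libraries where they do the work, as an engineer would, in place of code of your own. Each camera call takes 0.05 s, during which the arm holds its last target. There are 200 camera calls.

## Working session

There is one attempt and no reset: what is moved stays moved. The work goes in short steps, Python scripts to look and compute and a shell command to move; the robot and the scene stay as the last step left them, time stands still between calls to the robot, and variables do not carry over. Pictures are saved under pics/ and viewed, about 12 in all and at most 16, crops included, and the job is handed in when it is done.

```bash
mkdir -p pics
cat > h.py <<'E'
import numpy as np, cv2
from cell import robot
def K(c):
    f=c["image"].shape[0]/2/np.tan(np.radians(c["vertical_fov"])/2)
    return np.array([[f,0,c["cx"]],[0,f,c["cy"]],[0,0,1]]),np.array([c["k1"],0,0,0,0.])
def pose(c,s=None):
    if "R" in c: return np.array(c["R"]),np.array(c["t"])
    T=np.eye(4);T[:3,:3]=s["tool_rot"];T[:3,3]=s["tcp_pos"];C=np.linalg.inv(T@np.array(c["tool_from_camera"]))
    return C[:3,:3],C[:3,3]
def grab(n):
    s=robot.get_state();c=robot.camera(n);c["Rw"],c["tw"]=pose(c,s);return c
def rays(c,uv):
    k,d=K(c);p=cv2.undistortPoints(np.array(uv,float).reshape(-1,1,2),k,d)[:,0]
    return np.c_[p,np.ones(len(p))]
def pix(c,uv,z=None):
    """world points at pixels: by depth, or on plane z"""
    r=rays(c,uv);R,t=c["Rw"],c["tw"];o=-R.T@t;w=r@R
    if z is not None: return o+w*((z-o[2])/w[:,2])[:,None]
    dd=np.array([c["depth"][int(v),int(u)] for u,v in uv]);return o+w*dd[:,None]
def proj(c,X):
    k,d=K(c);return cv2.projectPoints(np.array(X,float).reshape(-1,3),cv2.Rodrigues(c["Rw"])[0],c["tw"],k,d)[0][:,0]
def save(im,n,box=None,s=1):
    if box: u0,v0,u1,v1=box;im=im[v0:v1,u0:u1]
    im=cv2.resize(im,None,fx=s,fy=s,interpolation=cv2.INTER_CUBIC);cv2.imwrite(f"pics/{n}.png",im[:,:,::-1])
E
python3 - <<'E'
from h import *
import pickle
a=grab("top");b=grab("side")
pickle.dump((a,b),open("c0.pkl","wb"))
save(a["image"],"top0",s=1.42);save(b["image"],"side0",s=1.42)
for c in(a,b):print(c["vertical_fov"],c["cx"],c["cy"],c["k1"],-c["Rw"].T@c["tw"])
E
```

```text
55.11320492603123 276.76391148504376 212.65812960346253 -0.00018750794244571674 [ 272.90842823   64.38829715 1547.77738733]
54.30821560069132 279.2382717869923 206.89378408199804 -0.10611005097827203 [  55.58033245 -498.09894515  950.80470746]
```

View pics/top0.png

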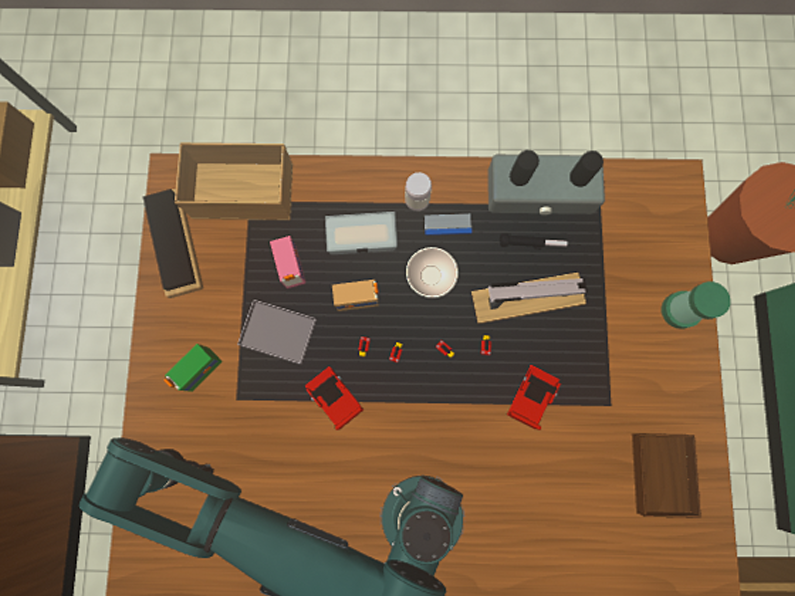

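View pics/side0.png

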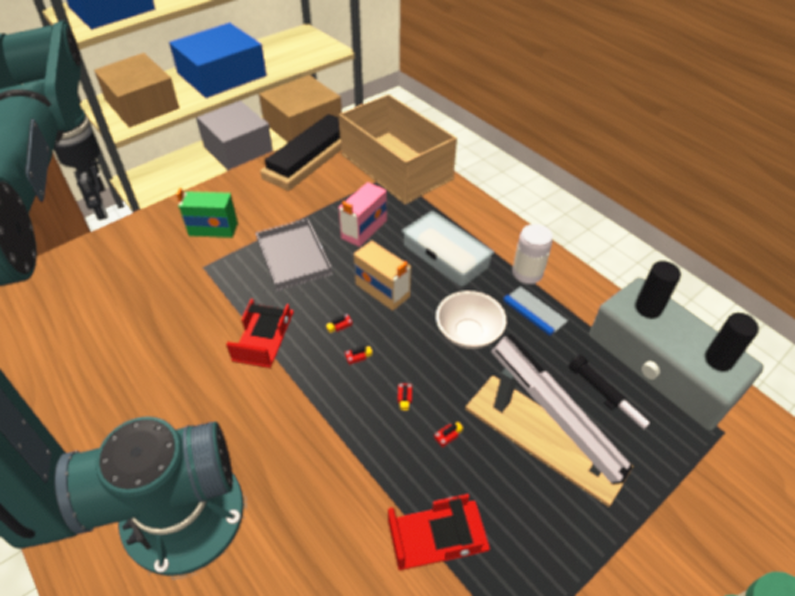

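```bash
cat > m0.py <<'E'
from h import *
import pickle
a,b=pickle.load(open("c0.pkl","rb"))
def cloud(c):
    h,w=c["depth"].shape;uv=np.stack(np.meshgrid(np.arange(w),np.arange(h)),-1).reshape(-1,2)
    P=pix(c,uv);P[c["depth"].ravel()==0]=np.nan;return P.reshape(h,w,3)
P=cloud(a);S=cloud(b)
bx=lambda P,u0,v0,u1,v1:P[int(v0/1.42):int(v1/1.42),int(u0/1.42):int(u1/1.42)].reshape(-1,3)
print("table z",np.nanmedian(bx(P,420,310,460,340)[:,2]),np.nanmedian(bx(S,560,420,570,430)[:,2]), np.nanmedian(bx(S,330,370,360,400)[:,2]))
for n,C,box in(("top",P,(320,270,390,318)),("side",S,(340,235,420,315))):
    q=bx(C,*box);q=q[(q[:,2]>88)&(q[:,2]<101)];print(n,"carton",len(q),np.median(q[:,2]),cv2.minAreaRect(q[:,:2].astype(np.float32)))
q=bx(P,320,270,390,318);q=q[q[:,2]>103];print("tab",len(q),q.mean(0) if len(q) else"",)
q=bx(S,340,235,420,315);q=q[q[:,2]>103];print("tab side",len(q),q.mean(0) if len(q) else"",)
for n,C,box in(("top",P,(400,240,465,305)),("side",S,(425,280,515,360))):
    q=bx(C,*box);q=q[(q[:,2]>44)&(q[:,2]<60)];print(n,"bowl",len(q),cv2.minEnclosingCircle(q[:,:2].astype(np.float32)),q[:,2].max())
for n,C,box in(("top",P,(230,290,325,370)),("side",S,(250,215,335,295))):
    q=bx(C,*box);q=q[(q[:,2]>14)&(q[:,2]<40)];print(n,"tray",len(q),cv2.minAreaRect(q[:,:2].astype(np.float32)),q[:,2].max())
for n,c,C in(("top",a,P),("side",b,S)):
    hsv=cv2.cvtColor(c["image"],cv2.COLOR_RGB2HSV)
    H,Sa,V=hsv[...,0].astype(int),hsv[...,1],hsv[...,2]
    red=((H<7)|(H>172))&(Sa>150)&(V>70);yel=(H>20)&(H<34)&(Sa>150)&(V>120)
    m=(red).astype(np.uint8)
    N,L,st,ce=cv2.connectedComponentsWithStats(cv2.dilate((red|yel).astype(np.uint8),np.ones((2,2))))
    for i in range(1,N):
        if not 25<st[i,4]<400: continue
        k=L==i
        if (k&yel).sum()<3: continue
        f=lambda m:pix(c,[np.argwhere(m).mean(0)[::-1]],10)[0,:2]
        r,y,al=f(k&red),f(k&yel),f(k&(red|yel));d=y-r
        print(n,"clip",ce[i]*1.42,st[i,4],al.round(),"yaw",np.arctan2(d[1],d[0]).round(2),np.linalg.norm(d).round())
E
python3 m0.py
python3 - <<'E'
from h import *
import pickle
a,b=pickle.load(open("c0.pkl","rb"))
save(b["image"],"rail",(240,165,460,365),3.0)
save(a["image"],"mid",(210,150,420,285),3.7)
E
```

```text
table z 1.116003985209204 106.21205997618142 2.9942951583748254
top carton 405 95.27441278358879 ((569.9359741210938, 182.90219116210938), (54.902225494384766, 116.31924438476562), 8.053314208984375)
side carton 520 96.9849553887783 ((571.9190063476562, 181.55874633789062), (58.44186019897461, 120.05400848388672), 7.8038506507873535)
tab 23 [574.72183102 144.96644518 114.22872673]
tab side 44 [578.57757693 124.71656349 115.1744232 ]
top bowl 193 ((637.1170654296875, -18.268903732299805), 69.76690673828125) 58.82624431122531
side bowl 359 ((640.2456665039062, -19.397058486938477), 70.82959747314453) 56.55249034925657
top tray 218 ((473.906005859375, 397.2398376464844), (181.10092163085938, 130.27601623535156), 73.9400634765625) 34.99813481536239
side tray 408 ((474.427734375, 393.02996826171875), (186.24513244628906, 132.09402465820312), 74.1324234008789) 33.035138267511
top clip [363.8608 346.5936] 100 [437. 162.] yaw 2.97 27.0
top clip [485.98803922 345.68647059] 102 [ 445. -167.] yaw -0.05 28.0
top clip [396.44350515 352.35030928] 97 [423.  74.] yaw -0.26 27.0
top clip [445.24244898 349.42142857] 98 [433. -58.] yaw -2.26 26.0
side clip [339.44173913 325.12855072] 138 [438. 158.] yaw 2.76 28.0
side clip [359.15146497 355.73261146] 157 [424.  70.] yaw -0.14 29.0
side clip [404.85505747 397.25724138] 174 [433. -61.] yaw -2.29 27.0
side clip [448.62318182 434.28118182] 220 [ 445. -170.] yaw -0.03 31.0
```

View pics/rail.png

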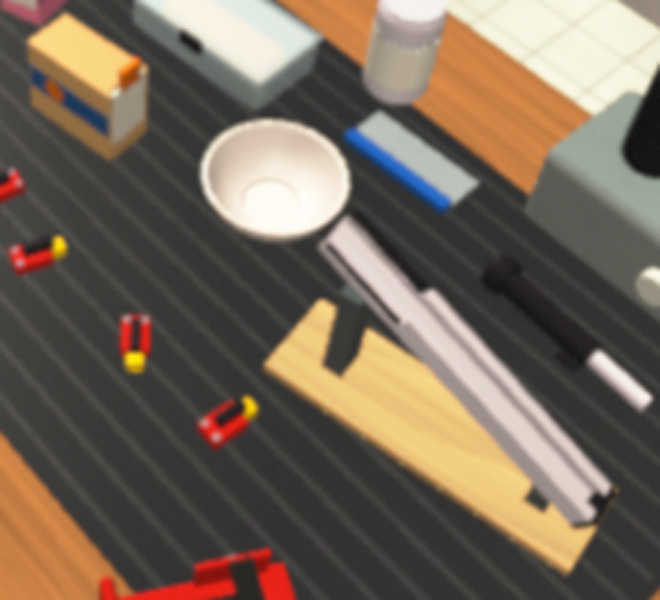

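View pics/mid.png

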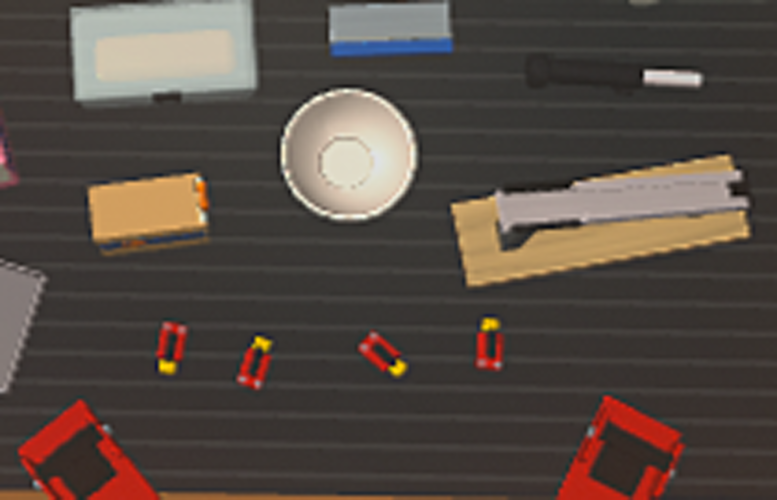

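```bash
cat >> h.py <<'E'
from scipy.spatial.transform import Rotation as Ro
def down(yaw_y):
    """tool down, tool y axis at world yaw"""
    y=np.array([np.cos(yaw_y),np.sin(yaw_y),0]);z=np.array([0,0,-1.]);return np.c_[np.cross(y,z),y,z]
def go(p,R=None):
    """shift in tool axes (m), then turn, from the present pose"""
    s=robot.get_state();T=np.array(s["tool_rot"]);R=T if R is None else R
    return "shift "+str(np.round(T.T@(np.array(p)-s["tcp_pos"])/1000,4)),"turn "+str(np.round(Ro.from_matrix(T.T@R).as_rotvec(),3))
E
cat > m1.py <<'E'
from m0 import *
s=robot.get_state();print(s["tcp_pos"],np.round(s["tool_rot"],3),s["opening"])
c=robot.camera("wrist");print(np.round(c["tool_from_camera"],2),c["vertical_fov"])
# lips/upper rail surfaces: light grey-pink pixels
for n,c,C,box in(("top",a,P,(460,265,600,330)),("side",b,S,(480,330,640,500))):
    u0,v0,u1,v1=[int(x/1.42) for x in box]
    im=c["image"][v0:v1,u0:u1].astype(int);Q=C[v0:v1,u0:u1]
    hsv=cv2.cvtColor(im.astype(np.uint8),cv2.COLOR_RGB2HSV)
    m=(hsv[...,1]<45)&(hsv[...,2]>110)&(Q[...,2]>30)
    q=Q[m];cx=np.median(q,0)
    l=cv2.fitLine(q.astype(np.float32),cv2.DIST_HUBER,0,.01,.01).ravel();l[:3]*=np.sign(l[2])
    t=(q-l[3:])@l[:3]
    print(n,len(q),"dir",l[:3],"tilt",np.degrees(np.arcsin(l[2])),"yaw",np.arctan2(l[1],l[0]),"ends",l[3:]+l[:3]*t.min(),l[3:]+l[:3]*t.max(),np.ptp(t))
E
python3 m1.py | grep -v clip
```

```text
table z 1.116003985209204 106.21205997618142 2.9942951583748254
top carton 405 95.27441278358879 ((569.9359741210938, 182.90219116210938), (54.902225494384766, 116.31924438476562), 8.053314208984375)
side carton 520 96.9849553887783 ((571.9190063476562, 181.55874633789062), (58.44186019897461, 120.05400848388672), 7.8038506507873535)
tab 23 [574.72183102 144.96644518 114.22872673]
tab side 44 [578.57757693 124.71656349 115.1744232 ]
top bowl 193 ((637.1170654296875, -18.268903732299805), 69.76690673828125) 58.82624431122531
side bowl 359 ((640.2456665039062, -19.397058486938477), 70.82959747314453) 56.55249034925657
top tray 218 ((473.906005859375, 397.2398376464844), (181.10092163085938, 130.27601623535156), 73.9400634765625) 34.99813481536239
side tray 408 ((474.427734375, 393.02996826171875), (186.24513244628906, 132.09402465820312), 74.1324234008789) 33.035138267511
[149.55264199 528.72752451 191.23273401] [[-0.962  0.272 -0.001]
 [ 0.272  0.962 -0.002]
 [ 0.    -0.002 -1.   ]] 85.37100263910654
[[  -0.     -0.97   -0.26   65.83]
 [   1.     -0.      0.     -0.93]
 [  -0.     -0.26    0.97 -181.16]
 [   0.      0.      0.      1.  ]] 68.07625439999629
top 640 dir [-0.18295662  0.8788565   0.44061112] tilt 26.14288 yaw 1.7760408 ends [ 608.80316799 -421.53340406   38.98457476] [ 552.78995513 -152.46648089  173.88018302] 306.15570261742903
side 2229 dir [-0.17498359  0.8911859   0.41853142] tilt 24.741903 yaw 1.7646791 ends [ 608.97705954 -425.29947824   47.57013033] [ 554.51951498 -147.94893056  177.82344852] 311.2151505036914
```

```bash
R='{"travel":[[0,0,0],[0,0,0],[0,0,0],[0,0,0]],"twist":[[0,0,0.0962],[0,0,0.0962],[0,0,0.0962],[0,0,0.0962]],"grip":[0.5,1,1,1]}' ; python3 -m crank '{"travel":[[0,0,-0.01],[0,0,-0.01],[0,0,-0.01],[0,0,-0.01]],"twist":[[0,0,0.0962],[0,0,0.0962],[0,0,0.0962],[0,0,0.0962]],"grip":[0,0,0,0]}'
python3 -m crank '{"travel":[[0,0,0],[0,0,0],[0,0,0],[0,0,0]],"twist":[[0,0,0.0962],[0,0,0.0962],[0,0,0.0962],[0,0,0.0962]],"grip":[1,1,1,1]}'
python3 -m crank '{"travel":[[0,0,0],[0,0,0],[0,0,0],[0,0,0]],"twist":[[0,0,0.0962],[0,0,0.0962],[0,0,0.0962],[0,0,0.0962]],"grip":[1,1,1,1]}'
python3 - <<'E'
from h import *
print(*go([560,170,231],down(.141)),robot.get_state()["q"])
E
```

```text
clock: 0.48
tcp_pos: [149.7, 528.9, 232.2]
tool_rot: [[-0.787, 0.617, -0.0], [0.617, 0.787, -0.001], [-0.0, -0.001, -1.0]]
force: [0.7, 0.5, -0.3]
opening: 85.3
clock: 0.82
tcp_pos: [149.7, 529.1, 231.9]
tool_rot: [[-0.497, 0.868, -0.0], [0.868, 0.497, -0.001], [-0.0, -0.001, -1.0]]
force: [-0.6, -0.5, -0.3]
opening: 38.6
clock: 1.15
tcp_pos: [149.7, 529.0, 231.8]
tool_rot: [[-0.135, 0.991, -0.0], [0.991, 0.135, -0.001], [-0.001, -0.001, -1.0]]
force: [-0.2, 0.1, -0.7]
opening: 0.3
shift [-0.4113  0.3579  0.0009] turn [-0.001  0.001 -0.005] [1.19188088e+00 8.33810049e-02 1.29735907e+00 2.26438198e-05
 1.76185587e+00 1.05604947e+00]
```

```bash
python3 -m crank '{"travel":[[-0.0257,0.0224,0],[-0.0257,0.0224,0],[-0.0257,0.0224,0],[-0.0257,0.0224,0]],"twist":[[0,0,0],[0,0,0],[0,0,0],[0,0,0]],"grip":[1,1,1,1]}' >/dev/null
python3 -m crank '{"travel":[[-0.0257,0.0224,0],[-0.0257,0.0224,0],[-0.0257,0.0224,0],[-0.0257,0.0224,0]],"twist":[[0,0,0],[0,0,0],[0,0,0],[0,0,0]],"grip":[1,1,1,1]}' >/dev/null
python3 -m crank '{"travel":[[-0.0257,0.0224,0],[-0.0257,0.0224,0],[-0.0257,0.0224,0],[-0.0257,0.0224,0]],"twist":[[0,0,0],[0,0,0],[0,0,0],[0,0,0]],"grip":[1,1,1,1]}' >/dev/null
python3 -m crank '{"travel":[[-0.0257,0.0224,0],[-0.0257,0.0224,0],[-0.0257,0.0224,0],[-0.0257,0.0224,0],[0,0,0]],"twist":[[0,0,0],[0,0,0],[0,0,0],[0,0,0],[0,0,0]],"grip":[1,1,1,1,1]}'
python3 - <<'E'
from h import *
c=grab("wrist");import pickle;pickle.dump(c,open("w1.pkl","wb"))
save(c["image"],"w1",s=1.42);print(robot.get_state()["q"])
h,w=c["depth"].shape;uv=np.stack(np.meshgrid(np.arange(w),np.arange(h)),-1).reshape(-1,2)
P=pix(c,uv);k=c["depth"].ravel()>0
q=P[k&(P[:,2]>88)&(P[:,2]<101)&(np.hypot(P[:,0]-571,P[:,1]-182)<75)]
print(len(q),np.median(q[:,2]),cv2.minAreaRect(q[:,:2].astype(np.float32)))
q=P[k&(P[:,2]>103)&(P[:,2]<130)&(np.hypot(P[:,0]-577,P[:,1]-128)<40)];print(len(q),q.mean(0),q.min(0),q.max(0))
E
```

```text
clock: 2.57
tcp_pos: [565.7, 167.5, 230.3]
tool_rot: [[-0.134, 0.991, -0.001], [0.991, 0.134, -0.003], [-0.003, -0.001, -1.0]]
force: [-1.3, -0.3, -0.9]
opening: -0.2
[ 1.96539293e-01  1.72624374e-01  1.20049983e+00 -4.30545297e-04
  1.77101738e+00  6.04444688e-02]
5656 94.57096522957315 ((570.2305908203125, 182.8691864013672), (53.9349365234375, 111.82804870605469), 8.307744026184082)
289 [577.903103   128.83500749 115.23921101] [565.39397068 121.6896907  103.02611241] [591.07665856 132.78228934 120.20809952]
```

View pics/w1.png

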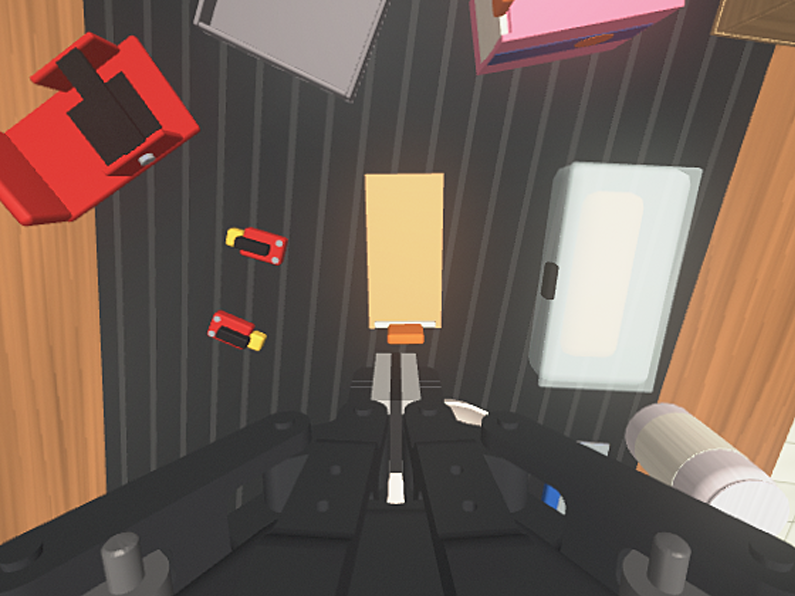

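```bash
python3 -m crank '{"travel":[[-0.0184,0.0069,0],[0,0,0.033],[0,0,0.033],[0,0,0.032],[0,0,0]],"twist":[[0,0,0],[0,0,0],[0,0,0],[0,0,0],[0,0,0]],"grip":[1,1,1,1,1]}' >/dev/null
python3 -m crank '{"travel":[[0,0,0.031],[0,0,0],[0,0,0],[0,0,0]],"twist":[[0,0,0],[0,0,0],[0,0,0],[0,0,0]],"grip":[1,1,1,1]}'
python3 - <<'E'
from h import *
print(*go([575,150.2,101],down(.145)))
E
```

```text
clock: 3.37
tcp_pos: [572.5, 155.7, 105.8]
tool_rot: [[-0.141, 0.99, 0.003], [0.99, 0.141, 0.001], [0.0, 0.003, -1.0]]
force: [0.3, 0.1, 0.1]
opening: 0.1
shift [-0.0058  0.0016  0.0048] turn [ 0.003 -0.    -0.004]
```

```bash
python3 -m crank '{"travel":[[-0.006,0.0016,0.004],[-0.008,0,0.0],[-0.012,0,0.0015],[-0.012,0,0.0015],[0,0,0]],"twist":[[0,0,0],[0,0,0],[0,0,0],[0,0,0],[0,0,0]],"grip":[1,1,1,1,1]}'
python3 - <<'E'
from h import *
s=robot.get_state();d=np.array(s["tcp_pos"])-[570.2,182.9,0];print("carton frame",d@[.1445,-.9895,0],d@[.9895,.1445,0],d[2])
E
```

```text
clock: 3.78
tcp_pos: [579.0, 114.5, 96.3]
tool_rot: [[-0.137, 0.991, 0.0], [0.991, 0.137, -0.001], [-0.001, -0.0, -1.0]]
force: [0.1, -0.2, -1.6]
opening: -0.1
carton frame 68.92194098811584 -1.1333171959100719 96.30468944774573
```

```bash
python3 -m crank '{"travel":[[-0.009,0,0.004],[-0.009,0,0.004],[-0.009,0,0.008],[-0.009,0,0.0085],[0,0,0]],"twist":[[0,0,0],[0,0,0],[0,0,0],[0,0,0],[0,0,0]],"grip":[1,1,1,1,1]}' >/dev/null
python3 -m crank '{"travel":[[-0.006,0,0.009],[-0.006,0,0.01],[0,0,0],[0,0,0]],"twist":[[0,0,0],[0,0,0],[0,0,0],[0,0,0]],"grip":[1,1,1,1]}'
python3 - <<'E'
from h import *
s=robot.get_state();d=np.array(s["tcp_pos"])-[570.2,182.9,0];print("carton frame",d@[.1445,-.9895,0],d@[.9895,.1445,0],d[2])
E
```

```text
clock: 4.53
tcp_pos: [584.5, 70.0, 51.4]
tool_rot: [[-0.14, 0.99, -0.003], [0.99, 0.14, 0.0], [0.001, -0.002, -1.0]]
force: [1.0, 0.3, -0.4]
opening: 0.2
carton frame 113.77962674522801 -2.198955425314214 51.43457575288376
```

```bash
python3 -m crank '{"travel":[[0,0,-0.03],[0,0,-0.035],[0,0,-0.035],[0,0,-0.03],[0.02,0,-0.02]],"twist":[[0,0,0],[0,0,0],[0,0,0],[0,0,0],[0,0,0]],"grip":[1,1,0,0,0]}' >/dev/null
python3 -m crank '{"travel":[[0.03,0,0],[0.03,0,0],[0.03,0,0],[0,0,0],[0,0,0]],"twist":[[0,0,0],[0,0,0],[0,0,0],[0,0,0],[0,0,0]],"grip":[0,0,0,0,0]}'
cat > cart.py <<'E'
from h import *
c=grab("wrist");h,w=c["depth"].shape;uv=np.stack(np.meshgrid(np.arange(w),np.arange(h)),-1).reshape(-1,2)
P=pix(c,uv);k=c["depth"].ravel()>0
q=P[k&(P[:,2]>90)&(P[:,2]<100)&(np.hypot(P[:,0]-570,P[:,1]-183)<75)]
r=cv2.minAreaRect(q[:,:2].astype(np.float32));print(len(q),np.median(q[:,2]),r)
print(*go([*r[0],60],down(np.radians(r[2]))))
save(c["image"],"w2",s=1)
E
python3 cart.py
```

```text
clock: 5.37
tcp_pos: [569.6, 180.9, 203.3]
tool_rot: [[-0.144, 0.99, 0.001], [0.99, 0.144, 0.0], [0.0, 0.001, -1.0]]
force: [-0.8, -0.5, 0.2]
opening: 85.5
6480 94.54081220974857 ((570.2061767578125, 182.62437438964844), (54.13319396972656, 111.90483093261719), 8.327925682067871)
shift [0.003  0.0007 0.1431] turn [ 0.001  0.    -0.003]
```

View pics/w2.png

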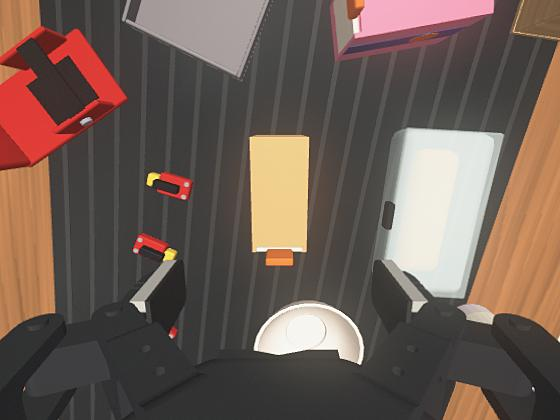

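Run:
```python
from h import *
c=grab("wrist");h,w=c["depth"].shape;uv=np.stack(np.meshgrid(np.arange(w),np.arange(h)),-1).reshape(-1,2)
P=pix(c,uv)-[570.2,182.7,0];hsv=cv2.cvtColor(c["image"],cv2.COLOR_RGB2HSV).reshape(-1,3)
Q=np.c_[P@[.1448,-.9894,0],P@[.9894,.1448,0],P[:,2]]
m=(hsv[:,0]<15)&(hsv[:,1]>180)&(abs(Q[:,1])<20)&(abs(Q[:,0]-75)<60)&(Q[:,2]>20)
q=Q[m];print(len(q),np.percentile(q,[2,25,50,75,98],axis=0).round(1))
```

```text
210 [[ 51.7 -12.4  95.7]
 [ 52.2  -7.8 100.7]
 [ 52.4  -1.3 109.1]
 [ 52.7   5.7 115.8]
 [ 58.5  11.9 119.1]]
```

Run:
```python
from h import *
c=grab("side");save(c["image"],"s2",(200,140,400,290),4)
```

```text
(no output)
```

View pics/s2.png

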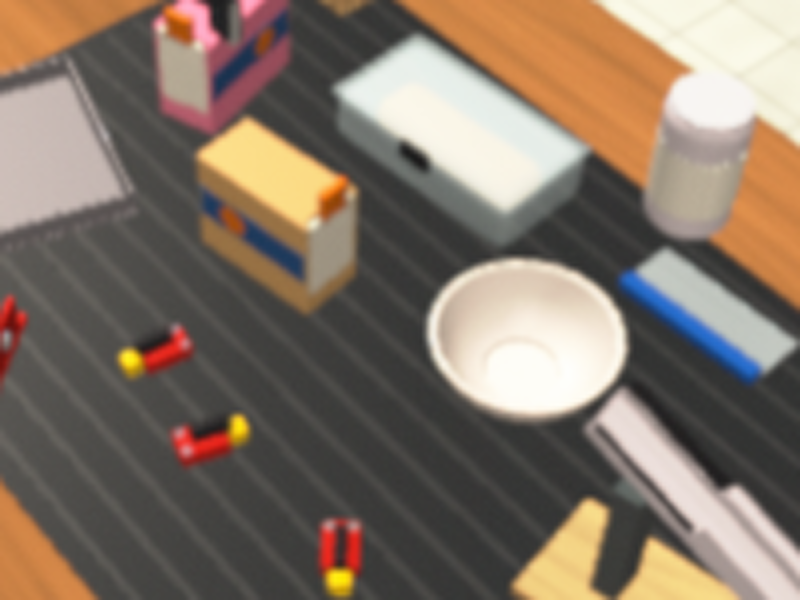

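```bash
python3 -m crank '{"travel":[[-0.017,0.002,0],[-0.017,0,0],[0,0,0],[0,0,0],[0,0,0]],"twist":[[0,0,0],[0,0,0],[0,0,0],[0,0,0],[0,0,0]],"grip":[1,1,1,1,1]}' >/dev/null
python3 -m crank '{"travel":[[0,0,0.033],[0,0,0.035],[0,0,0.032],[0,0,0],[0,0,0]],"twist":[[0,0,0],[0,0,0],[0,0,0],[0,0,0],[0,0,0]],"grip":[1,1,1,1,1]}'
python3 -m crank '{"travel":[[-0.008,0,0],[-0.01,0,0.001],[-0.01,0,0.0015],[0,0,0],[0,0,0]],"twist":[[0,0,0],[0,0,0],[0,0,0],[0,0,0],[0,0,0]],"grip":[1,1,1,1,1]}'
python3 - <<'E'
from h import *
s=robot.get_state();d=np.array(s["tcp_pos"])-[570.2,182.7,0];print("carton frame",d@[.1448,-.9894,0],d@[.9894,.1448,0],d[2])
c=grab("wrist");save(c["image"],"w3",(180,150,400,315),2.5)
E
```

```text
clock: 6.35
tcp_pos: [574.9, 145.8, 100.7]
tool_rot: [[-0.141, 0.99, -0.005], [0.99, 0.141, -0.0], [0.0, -0.005, -1.0]]
force: [0.1, 0.8, 1.9]
opening: 0.1
clock: 6.77
tcp_pos: [581.5, 117.0, 101.7]
tool_rot: [[-0.138, 0.99, 0.002], [0.99, 0.138, 0.0], [0.0, 0.002, -1.0]]
force: [0.0, 0.8, 0.6]
opening: 0.2
carton frame 66.67946897722464 1.6147605263040339 101.68800253304086
```

View pics/w3.png

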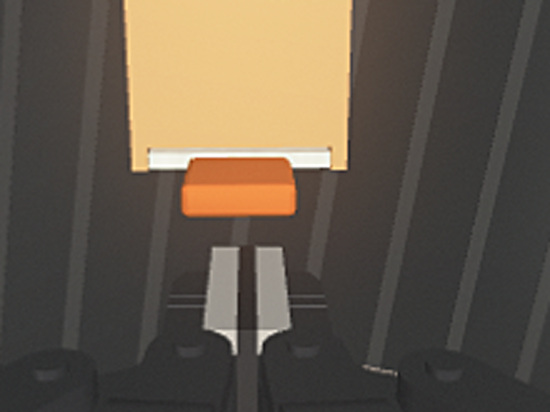

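Run:
```python
from h import *
s=robot.get_state();c=grab("wrist");T=np.array(s["tool_rot"]);p=np.array(s["tcp_pos"])
print("proj tcp",proj(c,[p]))
uv=[(270,v) for v in (240,245,250,252,256,262,270,278,284,290,300)]
print(np.c_[np.array(uv),((pix(c,uv)-p)@T).round(1), [c["depth"][v,u] for u,v in uv]])
print(np.array(c["tool_from_camera"]))
```

```text
proj tcp [[278.35302631 237.77126116]]
[[270.         240.         -38.8         -8.         101.6
  300.12478638]
 [270.         245.         -43.5         -8.         100.4
  300.13775635]
 [270.         250.          10.1         -3.9        -45.
  145.84928894]
 [270.         252.          10.1         -3.9        -47.4
  143.53320312]
 [270.         256.          10.4         -3.7        -52.6
  138.37290955]
 [270.         262.           9.5         -3.6        -57.2
  134.18916321]
 [270.         270.          10.1         -3.4        -66.3
  125.23239899]
 [270.         278.           9.9         -3.2        -72.8
  119.09410858]
 [270.         284.           9.          -3.2        -75.8
  116.37122345]
 [270.         290.          10.9         -3.         -83.6
  108.33840942]
 [270.         300.          11.8         -2.7        -91.8
  100.19237518]]
[[-1.15186291e-03 -9.65247491e-01 -2.61334945e-01  6.51939761e+01]
 [ 9.99999187e-01 -1.25469902e-03  2.26655885e-04 -5.30346906e-02]
 [-5.46675724e-04 -2.61334472e-01  9.65248152e-01 -1.81158501e+02]
 [ 0.00000000e+00  0.00000000e+00  0.00000000e+00  1.00000000e+00]]
```

Run:
```python
from h import *
s=robot.get_state();T=np.array(s["tool_rot"]);p=np.array(s["tcp_pos"])
for n in("side","top"):
    c=grab(n)
    for d in (0,10,20,30,40,44,50,60,70,80,100):
        X=p-T[:,2]*d;uv=proj(c,[X])[0].round().astype(int);z=(c["Rw"]@X+c["tw"])[2]
        print(n,d,uv,"expect",z.round(),"seen",c["depth"][uv[1],uv[0]].round(),c["image"][uv[1],uv[0]], ((pix(c,[uv])[0]-p)@T).round())
```

```text
side 0 [285 193] expect 1173.0 seen 1193.0 [156 136 117] [ 9. 10. 15.]
side 10 [285 190] expect 1165.0 seen 1174.0 [144  78  37] [ 5.  5. -4.]
side 20 [285 188] expect 1158.0 seen 1170.0 [154  84  40] [  6.   6. -11.]
side 30 [285 185] expect 1150.0 seen 1166.0 [227 122  46] [  8.   8. -19.]
side 40 [285 183] expect 1143.0 seen 1128.0 [104  70  50] [ -6.  -9. -50.]
side 44 [285 182] expect 1140.0 seen 1123.0 [53 49 45] [ -7. -10. -56.]
side 50 [285 180] expect 1135.0 seen 1116.0 [46 46 45] [ -8. -10. -64.]
side 60 [285 178] expect 1128.0 seen 1111.0 [44 43 43] [ -7. -10. -71.]
side 70 [286 175] expect 1120.0 seen 1094.0 [38 38 38] [-14. -13. -89.]
side 80 [286 172] expect 1113.0 seen 1083.0 [32 32 33] [ -14.  -15. -101.]
side 100 [286 167] expect 1098.0 seen 1075.0 [32 32 32] [ -12.  -12. -116.]
top 0 [267 202] expect 1479.0 seen 1302.0 [44 43 41] [  -0.  -36. -173.]
top 10 [267 202] expect 1469.0 seen 1302.0 [44 43 41] [  -0.  -36. -173.]
top 20 [267 201] expect 1460.0 seen 1282.0 [44 43 41] [  -1.  -37. -194.]
top 30 [267 201] expect 1450.0 seen 1282.0 [44 43 41] [  -1.  -37. -194.]
top 40 [267 200] expect 1440.0 seen 1269.0 [45 45 43] [  -1.  -37. -207.]
top 44 [267 200] expect 1436.0 seen 1269.0 [45 45 43] [  -1.  -37. -207.]
top 50 [267 199] expect 1430.0 seen 1266.0 [74 71 68] [  -2.  -35. -210.]
top 60 [267 199] expect 1420.0 seen 1266.0 [74 71 68] [  -2.  -35. -210.]
top 70 [267 198] expect 1410.0 seen 1242.0 [124 115  98] [  -2.  -37. -235.]
top 80 [267 197] expect 1401.0 seen 1235.0 [37 52 50] [  -3.  -36. -242.]
top 100 [266 196] expect 1381.0 seen 1222.0 [48 59 56] [  -0.  -35. -255.]
```

```bash
python3 -m crank '{"travel":[[0.017,-0.0016,0],[0.017,0,0],[0,0,0],[0,0,0.022],[0,0,0.02]],"twist":[[0,0,0],[0,0,0],[0,0,0],[0,0,0],[0,0,0]],"grip":[1,1,1,1,1]}' >/dev/null
python3 -m crank '{"travel":[[0,0,0.0],[0,0,0],[0,0,0]],"twist":[[0,0,0],[0,0,0],[0,0,0]],"grip":[1,1,1]}'
cat > cf.py <<'E'
from h import *
s=robot.get_state();d=np.array(s["tcp_pos"])-44*np.array(s["tool_rot"])[:,2]-[570.2,182.7,0];print("tip in carton frame",d@[.1448,-.9894,0],d@[.9894,.1448,0],d[2])
c=grab("wrist");h,w=c["depth"].shape;uv=np.stack(np.meshgrid(np.arange(w),np.arange(h)),-1).reshape(-1,2)
P=pix(c,uv)-[570.2,182.7,0];hsv=cv2.cvtColor(c["image"],cv2.COLOR_RGB2HSV).reshape(-1,3)
Q=np.c_[P@[.1448,-.9894,0],P@[.9894,.1448,0],P[:,2]]
m=(hsv[:,0]<15)&(hsv[:,1]>180)&(abs(Q[:,1])<20)&(abs(Q[:,0]-95)<70)&(Q[:,2]>20)
q=Q[m];print("tab",len(q),np.percentile(q,[2,50,98],axis=0).round(1) if len(q) else "")
E
python3 cf.py
```

```text
clock: 7.63
tcp_pos: [574.2, 151.2, 58.4]
tool_rot: [[-0.14, 0.99, -0.0], [0.99, 0.14, -0.0], [-0.0, -0.0, -1.0]]
force: [0.0, -0.2, -0.8]
opening: -0.0
tip in carton frame 31.690813842227943 -0.6317759344121651 102.44425778083328
tab 73 [[ 46.3  -2.8 117.4]
 [ 57.3  -1.  118.4]
 [ 59.7   1.3 132.3]]
```

Now push the tab along its arc.

```bash
python3 -m crank '{"travel":[[-0.009,0,0],[-0.012,0,0.001],[-0.012,0,0.003],[0,0,0],[0,0,0]],"twist":[[0,0,0],[0,0,0],[0,0,0],[0,0,0],[0,0,0]],"grip":[1,1,1,1,1]}'
python3 cf.py
python3 -m crank '{"travel":[[-0.011,0,0.005],[-0.011,0,0.006],[-0.009,0,0.008],[-0.009,0,0.0085],[0,0,0]],"twist":[[0,0,0],[0,0,0],[0,0,0],[0,0,0],[0,0,0]],"grip":[1,1,1,1,1]}' 
python3 -m crank '{"travel":[[-0.006,0,0.009],[-0.006,0,0.009],[0,0,0],[0,0,0]],"twist":[[0,0,0],[0,0,0],[0,0,0],[0,0,0]],"grip":[1,1,1,1]}'
python3 cf.py
```

```text
clock: 8.1
tcp_pos: [578.8, 117.3, 53.9]
tool_rot: [[-0.138, 0.99, -0.001], [0.99, 0.138, 0.0], [0.0, -0.001, -1.0]]
force: [0.1, 0.1, -0.1]
opening: 0.1
tip in carton frame 65.93150864328375 -0.9697334604552287 97.93356896625183
tab 14 [[ 91.2  -2.8 109. ]
 [ 92.7  -1.4 110.4]
 [ 93.8   0.4 111.8]]
clock: 8.57
tcp_pos: [582.8, 76.8, 23.7]
tool_rot: [[-0.138, 0.99, -0.005], [0.99, 0.138, -0.001], [-0.0, -0.005, -1.0]]
force: [0.3, 0.5, -0.2]
opening: -0.0
clock: 8.9
tcp_pos: [586.6, 67.5, 9.1]
tool_rot: [[-0.14, 0.99, 0.001], [0.99, 0.14, 0.001], [0.001, 0.001, -1.0]]
force: [-0.8, 0.9, 2.1]
opening: 0.1
tip in carton frame 116.4454394176435 -0.47912123847335464 53.11571584073157
tab 11 [[ 51.4  -0.4 190.3]
 [ 51.4  -0.4 190.3]
 [ 51.4  -0.4 190.3]]
```

```bash
python3 -m crank '{"travel":[[0,0,-0.03],[0,0,-0.035],[0,0,-0.035],[0,0,-0.035],[0,0,0]],"twist":[[0,0,0],[0,0,0],[0,0,0],[0,0,0],[0,0,0]],"grip":[1,1,1,1,1]}' >/dev/null
python3 -m crank '{"travel":[[0.03,0,0],[0.03,0,0],[0.03,0,0],[0.024,0,0],[0,0,0]],"twist":[[0,0,0],[0,0,0],[0,0,0],[0,0,0],[0,0,0]],"grip":[0,0,0,0,0]}'
python3 cart.py; python3 cf.py
python3 - <<'E'
from h import *
c=grab("side");save(c["image"],"s3",(240,140,400,260),4)
E
```

```text
clock: 9.78
tcp_pos: [568.9, 184.3, 142.7]
tool_rot: [[-0.145, 0.989, -0.001], [0.989, 0.145, 0.002], [0.002, -0.001, -1.0]]
force: [0.4, 0.0, 0.1]
opening: 60.5
9531 94.49708687217282 ((570.1951904296875, 182.9580078125), (54.14554977416992, 111.79740905761719), 7.788414478302002)
shift [0.0009 0.001  0.0827] turn [-0.001  0.     0.008]
tip in carton frame 0.6474123930560068 -0.7958639340589914 186.70998045618742
tab 64 [[122.5 -13.7  46.2]
 [138.3  -5.5  52.2]
 [146.   10.5  55.7]]
```

View pics/s3.png

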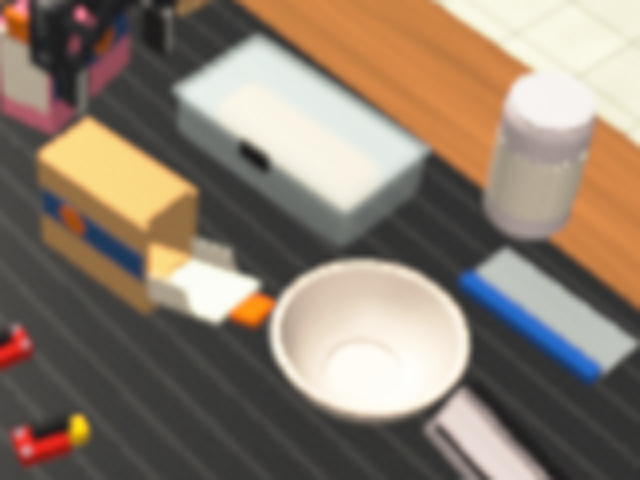

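```bash
python3 -m crank '{"travel":[[0,0.001,0],[0,0,0.03],[0,0,0.035],[0,0,0.035],[0,0,0.035]],"twist":[[0,0,0],[0,0,0],[0,0,0],[0,0,0],[0,0,0]],"grip":[0,0,0,0,0]}'
python3 -m crank '{"travel":[[0,0,0],[0,0,0],[0,0,0],[0,0,0],[0,0,0]],"twist":[[0,0,0],[0,0,0],[0,0,0],[0,0,0],[0,0,0]],"grip":[0,1,1,1,1]}' 50
python3 -m crank '{"travel":[[0,0,0],[0,0,0],[0,0,0],[0,0,-0.01],[0,0,-0.02]],"twist":[[0,0,0],[0,0,0],[0,0,0],[0,0,0],[0,0,0]],"grip":[1,1,1,1,1]}' 50
python3 -m crank '{"travel":[[0,0,-0.03],[0,0,-0.03],[0,0,-0.03],[0,0,-0.03],[0,0,0]],"twist":[[0,0,0],[0,0,0],[0,0,0],[0,0,0],[0,0,0]],"grip":[1,1,1,1,1]}'
```

```text
clock: 10.35
tcp_pos: [571.9, 178.8, 7.8]
tool_rot: [[-0.138, 0.99, 0.002], [0.99, 0.138, -0.0], [-0.0, 0.002, -1.0]]
force: [-0.4, -0.2, 0.2]
opening: 85.1
clock: 10.77
tcp_pos: [573.7, 180.7, 12.6]
tool_rot: [[-0.14, 0.99, 0.006], [0.99, 0.14, 0.002], [0.001, 0.006, -1.0]]
force: [0.5, 0.8, 2.6]
opening: 53.7
clock: 11.18
tcp_pos: [568.4, 179.6, 36.3]
tool_rot: [[-0.14, 0.99, -0.007], [0.99, 0.14, -0.002], [-0.001, -0.007, -1.0]]
force: [-0.7, 1.0, -3.9]
opening: 53.6
clock: 11.6
tcp_pos: [574.8, 181.0, 167.6]
tool_rot: [[-0.14, 0.99, 0.014], [0.99, 0.14, 0.003], [0.001, 0.014, -1.0]]
force: [1.3, 0.5, -1.0]
opening: 53.7
```

```bash
python3 -m crank '{"travel":[[0,0,0],[0,0,0],[0,0,0],[0,0,0],[0,0,0]],"twist":[[0,0.104,0],[0,0.105,0],[0,0.105,0],[0,0.105,0],[0,0.105,0]],"grip":[1,1,1,1,1]}'
python3 -m crank '{"travel":[[0,0,0],[0,0,0]],"twist":[[0,0,0],[0,0,0]],"grip":[1,1]}'
python3 - <<'E'
from h import *
T=np.array(robot.get_state()["tool_rot"]);print(np.degrees(np.arccos(-T[2,2])),robot.get_state()["q"])
h=-T[:2,0]/np.linalg.norm(T[:2,0]);p=np.array([638,-19])-190*h;print(h,p,go([*p,112]))
E
```

```text
clock: 12.02
tcp_pos: [571.0, 179.7, 158.8]
tool_rot: [[-0.121, 0.99, -0.069], [0.856, 0.14, 0.498], [0.503, 0.001, -0.864]]
force: [-0.1, 0.2, -3.7]
opening: 53.5
clock: 12.18
tcp_pos: [570.5, 178.4, 156.2]
tool_rot: [[-0.116, 0.991, -0.073], [0.859, 0.137, 0.494], [0.499, -0.005, -0.867]]
force: [-1.0, -0.4, -3.0]
opening: 53.6
29.93580055725829 [-0.09708808  0.22108844  1.3869182   0.50777917  1.6586914  -0.22014761]
[ 0.13432968 -0.9909367 ] [612.47736165 169.27797251] ('shift [-0.0347  0.0406  0.0308]', 'turn [0. 0. 0.]')
```

```bash
python3 -m crank '{"travel":[[0,0.0200,0],[-0.0050,0.0206,0.0],[-0.015,0,0.015],[-0.0147,0,0.0158],[0,0,0]],"twist":[[0,0,0],[0,0,0],[0,0,0],[0,0,0],[0,0,0]],"grip":[1,1,1,1,1]}' >/dev/null
python3 -m crank '{"travel":[[0,0,0],[0,0,0],[0,0,0]],"twist":[[0,0,0],[0,0,0],[0,0,0]],"grip":[1,1,1]}'
cat > pc.py <<'E'
from h import *
s=robot.get_state();T=np.array(s["tool_rot"]);p=np.array(s["tcp_pos"]);tau=np.arccos(-T[2,2])
h=-T[:2,0]/np.linalg.norm(T[:2,0]);E=p+T@[-146,0,-43.]
d=E[:2]-[638,-19];print("tilt",np.degrees(tau),"tab end",E,"vs bowl: along",d@h,"across",d@[-h[1],h[0]])
E
python3 pc.py
```

```text
clock: 12.85
tcp_pos: [614.1, 172.4, 117.1]
tool_rot: [[-0.124, 0.99, -0.067], [0.857, 0.141, 0.495], [0.5, 0.004, -0.866]]
force: [0.5, -0.0, -3.1]
opening: 53.3
tilt 29.989543742583 tab end [635.17190918  25.99268711  81.3651444 ] vs bowl: along -44.93279890337542 across 3.6583567040974563
```

```bash
python3 -m crank '{"travel":[[0.001,-0.002,-0.007],[0.001,-0.002,-0.007],[0,0,0],[0,0,0],[0,0,0]],"twist":[[0,0.07,0],[0,0.07,0],[0,0,0],[0,0,0],[0,0,0]],"grip":[1,1,1,1,1]}' >/dev/null
python3 -m crank '{"travel":[[0.0007,0,-0.0084],[0.0007,0,-0.0084],[0,0,0],[0,0,0],[0,0,0]],"twist":[[0,0.07,0],[0,0.07,0],[0,0,0],[0,0,0],[0,0,0]],"grip":[1,1,1,1,1]}'
python3 pc.py
python3 -m crank '{"travel":[[0,0,-0.0094],[0,0,-0.0094],[0,0,0],[0,0,0],[0,0,0]],"twist":[[0,0.078,0],[0,0.078,0],[0,0,0],[0,0,0],[0,0,0]],"grip":[1,1,1,1,1]}'
python3 pc.py
python3 -m crank '{"travel":[[0,0,0],[0,0,0],[0,0,0],[0,0,0],[0,0,0]],"twist":[[0,0,0],[0,0,0],[0,0,0],[0,0,0],[0,0,0]],"grip":[1,1,1,1,1]}'>/dev/null
python3 - <<'E'
from h import *
c=grab("side");save(c["image"],"s4",(240,130,400,260),4)
E
```

```text
clock: 13.68
tcp_pos: [611.6, 156.4, 141.9]
tool_rot: [[-0.099, 0.99, -0.101], [0.688, 0.141, 0.712], [0.719, 0.001, -0.695]]
force: [0.1, 0.3, -2.8]
opening: 53.5
tilt 45.98255288987666 tab end [630.39836867  25.40085023  66.7767395 ] vs bowl: along -45.03047597908856 across -1.215126969057383
clock: 14.1
tcp_pos: [613.6, 142.7, 154.6]
tool_rot: [[-0.082, 0.99, -0.115], [0.569, 0.141, 0.81], [0.818, 0.001, -0.575]]
force: [-0.5, 0.7, -2.6]
opening: 53.6
tilt 54.91792937006609 tab end [630.57365915  24.80575033  59.80521573] vs bowl: along -44.41760000049798 across -1.082178859343234
```

View pics/s4.png

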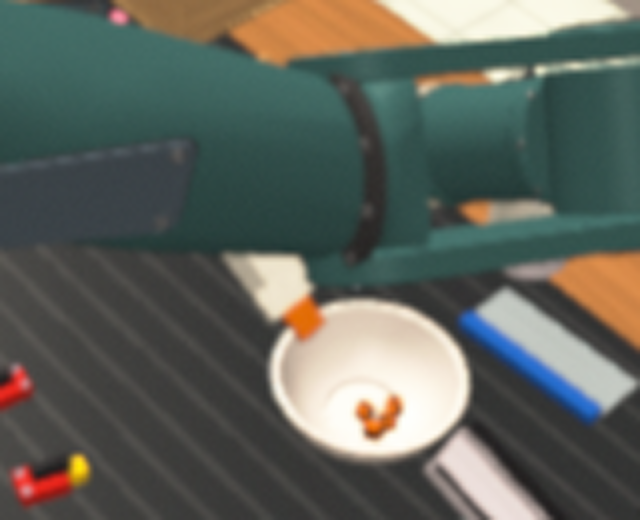

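```bash
python3 -m crank '{"travel":[[0,0,-0.005],[0,0,0],[0,0,0],[0,0,0],[0,0,0]],"twist":[[0,0.08,0],[0,0,0],[0,-0.04,0],[0,0.04,0],[0,0,0]],"grip":[1,1,1,1,1]}' >/dev/null
python3 -m crank '{"travel":[[0,0,0],[0,0,0],[0,0,0],[0,0,0],[0,0,0]],"twist":[[0,-0.04,0],[0,0.04,0],[0,0,0],[0,0,0],[0,0,0]],"grip":[1,1,1,1,1]}' >/dev/null
python3 -m crank '{"travel":[[0,0,0],[0,0,0],[0,0,0],[0,0,0],[0,0,0]],"twist":[[0,0,0],[0,0,0],[0,0,0],[0,0,0],[0,0,0]],"grip":[1,1,1,1,1]}'
python3 pc.py
python3 - <<'E'
from h import *
c=grab("side");s=grab("top")
for n,c in(("s",c),("t",s)):
    hsv=cv2.cvtColor(c["image"],cv2.COLOR_RGB2HSV)
    u,v=proj(c,[[638,-19,10]])[0].astype(int);print(u,v)
    w=hsv[v-28:v+28,u-28:u+28];m=((w[...,0]<16)&(w[...,1]>150));print("orange px",m.sum())
    save(c["image"],"k"+n,(u-32,v-32,u+32,v+32),6)
a=cv2.imread("pics/ks.png");b=cv2.imread("pics/kt.png");cv2.imwrite("pics/k1.png",np.hstack([a,b]))
E
```

```text
clock: 15.82
tcp_pos: [614.1, 137.7, 156.9]
tool_rot: [[-0.071, 0.99, -0.121], [0.501, 0.14, 0.854], [0.862, 0.0, -0.506]]
force: [0.4, -0.0, -3.1]
opening: 53.6
tilt 59.58219213295586 tab end [629.72069588  27.7548308   52.757829  ] vs bowl: along -47.45424425767149 across -1.629656869483323
329 231
orange px 104
303 193
orange px 36
```

View pics/k1.png

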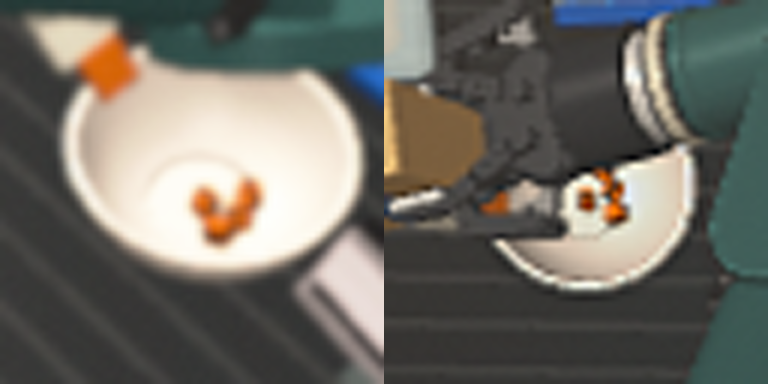

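```bash
python3 -m crank '{"travel":[[0.026,0,-0.0152],[0.026,0,-0.0152],[0,0,0],[0,0,0],[0,0,0]],"twist":[[0,0,0],[0,0,0],[0,-0.104,0],[0,-0.104,0],[0,-0.104,0]],"grip":[1,1,1,1,1]}' >/dev/null
python3 -m crank '{"travel":[[0,0,0],[0,0,0],[0,0,0],[0,0,0],[0,0,0]],"twist":[[0,-0.104,0],[0,-0.104,0],[0,-0.104,0],[0,-0.104,0],[0,-0.104,0]],"grip":[1,1,1,1,1]}' >/dev/null
python3 -m crank '{"travel":[[0,0,0],[0,0,0],[0,0,0],[0,0,0],[0,0,0]],"twist":[[0,-0.104,0],[0,-0.104,0],[0,0,0],[0,0,0],[0,0,0]],"grip":[1,1,1,1,1]}'
python3 - <<'E'
from h import *
p=np.array([474,394,170.]);print(go(p,down(-.279)))
c=grab("top");s=robot.get_state()
E
```

```text
clock: 17.17
tcp_pos: [613.7, 137.8, 216.5]
tool_rot: [[-0.14, 0.99, -0.002], [0.99, 0.14, 0.002], [0.002, -0.002, -1.0]]
force: [-1.2, -0.4, -3.0]
opening: 54.1
('shift [ 0.2732 -0.1023  0.0472]', 'turn [-0.002 -0.002  0.42 ]')
```

```bash
python3 -m crank '{"travel":[[0.0304,-0.0114,0],[0.0304,-0.0114,0],[0.0304,-0.0114,0],[0.0304,-0.0114,0],[0.0304,-0.0114,0]],"twist":[[0,0,0],[0,0,0],[0,0,0],[0,0,0],[0,0,0]],"grip":[1,1,1,1,1]}' >/dev/null
python3 -m crank '{"travel":[[0.0304,-0.0114,0],[0.0304,-0.0114,0],[0.0304,-0.0114,0],[0.0304,-0.0114,0],[0,0,0]],"twist":[[0,0,0],[0,0,0],[0,0,0],[0,0,0],[0,0,0.105]],"grip":[1,1,1,1,1]}' >/dev/null
python3 -m crank '{"travel":[[0,0,0.02],[0,0,0.02],[0,0,0],[0,0,0],[0,0,0]],"twist":[[0,0,0.105],[0,0,0.105],[0,0,0.105],[0,0,0],[0,0,0]],"grip":[1,1,1,1,1]}'
python3 - <<'E'
from h import *
c=grab("wrist");print(go([474,394,100],down(-.279)),robot.get_state()["q"])
h,w=c["depth"].shape;uv=np.stack(np.meshgrid(np.arange(w),np.arange(h)),-1).reshape(-1,2)
P=pix(c,uv);k=c["depth"].ravel()>0
q=P[k&(P[:,2]>18)&(P[:,2]<30)&(np.hypot(P[:,0]-474,P[:,1]-394)<130)];print(len(q),cv2.minAreaRect(q[:,:2].astype(np.float32)))
save(c["image"],"w5",s=1)
E
```

```text
clock: 18.47
tcp_pos: [475.0, 393.1, 176.8]
tool_rot: [[0.276, 0.961, -0.001], [0.961, -0.276, 0.0], [-0.0, -0.001, -1.0]]
force: [-0.3, 0.1, -2.0]
opening: 53.7
('shift [ 0.0001 -0.0014  0.0777]', 'turn [ 0.    -0.001 -0.   ]') [5.99263468e-01 2.39172150e-01 1.22580901e+00 6.44131988e-04
 1.67564797e+00 8.78419194e-01]
1016 ((525.509033203125, 444.02703857421875), (66.70767211914062, 207.86093139648438), 61.22328186035156)
```

View pics/w5.png

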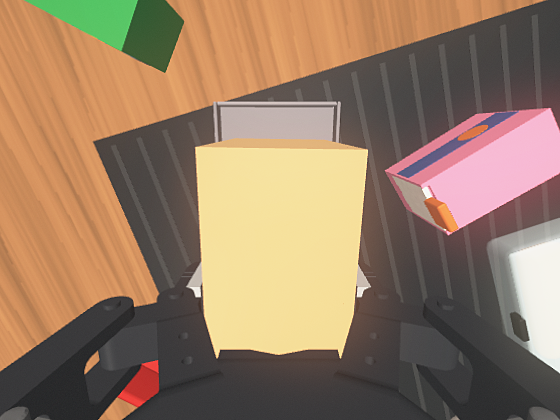

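```bash
python3 -m crank '{"travel":[[0,-0.001,0.03],[0,0,0.035],[0,0,0.035],[0,0,0.035],[0,0,0]],"twist":[[0,0,0],[0,0,0],[0,0,0],[0,0,0],[0,0,0]],"grip":[1,1,1,1,1]}'
python3 -m crank '{"travel":[[0,0,0.01],[0,0,0.005],[0,0,0],[0,0,0]],"twist":[[0,0,0],[0,0,0],[0,0,0],[0,0,0]],"grip":[1,1,1,1]}'
python3 -m crank '{"travel":[[0,0,0.003],[0,0,0],[0,0,0],[0,0,0]],"twist":[[0,0,0],[0,0,0],[0,0,0],[0,0,0]],"grip":[1,1,1,1]}'
```

```text
clock: 18.93
tcp_pos: [468.7, 390.7, 33.8]
tool_rot: [[0.275, 0.961, -0.013], [0.961, -0.275, -0.008], [-0.012, -0.01, -1.0]]
force: [-1.5, -1.0, -4.9]
opening: 53.4
clock: 19.27
tcp_pos: [474.8, 395.5, 29.7]
tool_rot: [[0.276, 0.961, 0.004], [0.961, -0.276, 0.003], [0.004, 0.003, -1.0]]
force: [0.3, -0.1, -3.5]
opening: 53.3
clock: 19.6
tcp_pos: [473.5, 394.7, 24.7]
tool_rot: [[0.276, 0.961, 0.001], [0.961, -0.276, 0.001], [0.001, 0.001, -1.0]]
force: [0.6, 0.5, -2.3]
opening: 53.6
```

```bash
python3 -m crank '{"travel":[[0,0,0.004],[0,0,0],[0,0,0],[0,0,0]],"twist":[[0,0,0],[0,0,0],[0,0,0],[0,0,0]],"grip":[1,1,1,1]}'
python3 -m crank '{"travel":[[0,0,0.003],[0,0,0],[0,0,0],[0,0,0]],"twist":[[0,0,0],[0,0,0],[0,0,0],[0,0,0]],"grip":[1,1,1,1]}'
python3 -m crank '{"travel":[[0,0,0.002],[0,0,0],[0,0,0],[0,0,0]],"twist":[[0,0,0],[0,0,0],[0,0,0],[0,0,0]],"grip":[1,1,1,1]}'
```

```text
clock: 19.93
tcp_pos: [473.1, 394.5, 19.8]
tool_rot: [[0.276, 0.961, -0.0], [0.961, -0.276, -0.0], [-0.0, -0.0, -1.0]]
force: [-0.9, 0.2, -2.1]
opening: 53.3
clock: 20.27
tcp_pos: [473.2, 394.5, 17.0]
tool_rot: [[0.276, 0.961, -0.0], [0.961, -0.276, 0.0], [-0.0, -0.0, -1.0]]
force: [0.4, -0.5, -4.0]
opening: 53.3
clock: 20.6
tcp_pos: [473.5, 394.8, 16.6]
tool_rot: [[0.276, 0.961, 0.001], [0.961, -0.276, 0.001], [0.001, 0.001, -1.0]]
force: [-2.9, -1.8, 5.7]
opening: 53.4
```

```bash
python3 -m crank '{"travel":[[0,0,-0.0005],[0,0,0],[0,0,0],[0,0,0],[0,0,0]],"twist":[[0,0,0],[0,0,0],[0,0,0],[0,0,0],[0,0,0]],"grip":[0,0,0,0,0]}' >/dev/null
python3 -m crank '{"travel":[[0,0,-0.03],[0,0,-0.035],[0,0,-0.035],[0,0,-0.035],[0,0,0]],"twist":[[0,0,0],[0,0,0],[0,0,0],[0,0,0],[0,0,0]],"grip":[0,0,0,0,0]}'
cat > c2.py <<'E'
from h import *
c=grab("wrist");h,w=c["depth"].shape;uv=np.stack(np.meshgrid(np.arange(w),np.arange(h)),-1).reshape(-1,2)
P=pix(c,uv);k=c["depth"].ravel()>0
q=P[k&(P[:,2]>94)&(P[:,2]<104)&(np.hypot(P[:,0]-474,P[:,1]-394)<75)]
r=cv2.minAreaRect(q[:,:2].astype(np.float32));print(len(q),np.median(q[:,2]),r)
hx=np.array([-.276,-.961]);o=np.array(r[0]);print("carton",o)
D=P[:,:2]-o;Q=np.c_[D@hx,D@[.961,-.276],P[:,2]]
hsv=cv2.cvtColor(c["image"],cv2.COLOR_RGB2HSV).reshape(-1,3)
m=k&(hsv[:,0]<15)&(hsv[:,1]>180)&(abs(Q[:,1])<20)&(abs(Q[:,0]-95)<70)&(Q[:,2]>20)&(Q[:,2]<140)
print("tab",m.sum(),np.percentile(Q[m],[2,50,98],axis=0).round(1) if m.any() else "")
s=robot.get_state();d=np.array(s["tcp_pos"])-44*np.array(s["tool_rot"])[:,2];print("tip",(d[:2]-o)@hx,(d[:2]-o)@[.961,-.276],d[2])
E
python3 c2.py
```

```text
clock: 21.43
tcp_pos: [477.0, 397.2, 160.6]
tool_rot: [[0.276, 0.961, 0.014], [0.961, -0.276, 0.009], [0.013, 0.011, -1.0]]
force: [0.1, 0.1, 2.0]
opening: 85.5
8604 98.47769127943776 ((474.8652648925781, 397.7362060546875), (112.24130249023438, 54.06342697143555), 73.0560073852539)
carton [474.86526489 397.73620605]
tab 1 [[124.3 -14.7  49.7]
 [124.3 -14.7  49.7]
 [124.3 -14.7  49.7]]
tip 1.352230625479633 1.0534462133681313 200.95261115060856
```

```bash
python3 -m crank '{"travel":[[-0.027,-0.001,0],[-0.036,0,0],[-0.036,0,0],[-0.036,0,0],[0,0,0]],"twist":[[0,0,0],[0,0,0],[0,0,0],[0,0,0],[0,0,0]],"grip":[1,1,1,1,1]}' 20 >/dev/null
python3 -m crank '{"travel":[[0,0,0],[0,0,0],[0,0,0],[0,0,0],[0,0,0]],"twist":[[0,0.122,0],[0,0.122,0],[0,0.122,0],[0,0.122,0],[0,0.122,0]],"grip":[1,1,1,1,1]}' >/dev/null
python3 -m crank '{"travel":[[0,0,0],[0,0,0],[0,0,0]],"twist":[[0,0,0],[0,0,0],[0,0,0]],"grip":[1,1,1]}'
cat > c3.py <<'E'
from h import *
import sys
s=robot.get_state();T=np.array(s["tool_rot"]);hx=np.array([-.285,-.9585,0]);hy=np.array([.9585,-.285,0]);o=np.array([474.9,397.7,0])
p=np.array(s["tcp_pos"]);d=p-o;tip=p-44*T[:,2]-o;t=np.array([float(x) for x in sys.argv[1:4]])
print("tcp",d@hx,d@hy,d[2],"tip",tip@hx,tip@hy,tip[2],"tilt",np.degrees(np.arccos(-T[2,2])))
print(go(o+t[0]*hx+t[1]*hy+[0,0,t[2]]),s["force"])
E
python3 c3.py 137 0 9
```

```text
clock: 22.57
tcp_pos: [435.7, 265.3, 151.1]
tool_rot: [[0.226, 0.961, 0.158], [0.788, -0.276, 0.55], [0.572, 0.0, -0.82]]
force: [0.2, 0.8, 1.3]
opening: 0.1
tcp 138.04057200855007 0.17796009041726696 151.0613016108208 tip 163.21494729346585 0.3986125293652464 187.1468763868265 tilt 34.90252113513885
('shift [-0.0804 -0.0002  0.1171]', 'turn [0. 0. 0.]') [0.18495741 0.7608871  1.33815191]
```

```bash
python3 -m crank '{"travel":[[-0.020,0,0.0293],[-0.020,0,0.0293],[-0.020,0,0.0293],[-0.0204,0,0.0293],[0,0,0]],"twist":[[0,0,0],[0,0,0],[0,0,0],[0,0,0],[0,0,0]],"grip":[1,1,1,1,1]}' >/dev/null
python3 -m crank '{"travel":[[0,0,0],[0,0,0],[0,0,0]],"twist":[[0,0,0],[0,0,0],[0,0,0]],"grip":[1,1,1]}' >/dev/null
python3 c3.py 90.8 0 47.5
python3 - <<'E'
from h import *
c=grab("side");u,v=proj(c,[[440,270,60]])[0].astype(int);print(u,v);save(c["image"],"s6",(max(u-70,0),v-60,u+70,v+60),5)
E
```

```text
tcp 135.52057520124075 2.0730931539834843 12.108863356068936 tip 160.81313554794716 2.1330813876898413 48.11232215737285 tilt 35.08896692187393
('shift [ 0.057  -0.0014 -0.0032]', 'turn [0. 0. 0.]') [ 0.99482069 -0.70169262  0.91663533]
216 194
```

View pics/s6.png

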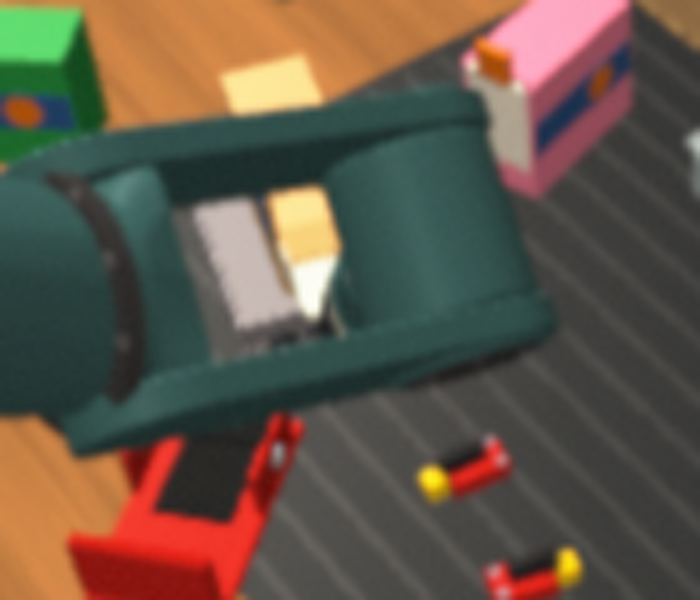

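```bash
python3 -m crank '{"travel":[[0.009,-0.0014,-0.0006],[0.012,0,-0.0006],[0.012,0,-0.0006],[0.012,0,-0.0006],[0.012,0,-0.0006]],"twist":[[0,0,0],[0,0,0],[0,0,0],[0,0,0],[0,0,0]],"grip":[1,1,1,1,1]}' 
python3 -m crank '{"travel":[[0,0,0],[0,0,0],[0,0,0]],"twist":[[0,0,0],[0,0,0],[0,0,0]],"grip":[1,1,1]}' 
python3 c3.py 68.6 0 60
python3 - <<'E'
from h import *
c=grab("wrist");h,w=c["depth"].shape;uv=np.stack(np.meshgrid(np.arange(w),np.arange(h)),-1).reshape(-1,2)
P=pix(c,uv)-[474.9,397.7,0];hsv=cv2.cvtColor(c["image"],cv2.COLOR_RGB2HSV).reshape(-1,3)
Q=np.c_[P@[-.285,-.9585,0],P@[.9585,-.285,0],P[:,2]]
m=(hsv[:,0]<15)&(hsv[:,1]>180)&(abs(Q[:,1])<20)&(abs(Q[:,0]-95)<70)&(Q[:,2]>20)&(Q[:,2]<140)
print(m.sum(),np.percentile(Q[m],[2,50,98],axis=0).round(1) if m.any() else "")
k=(abs(Q[:,2]-98)<4)&(abs(Q[:,1])<35)&(abs(Q[:,0])<70);print("carton",cv2.minAreaRect(P[k][:,:2].astype(np.float32)))
E
```

```text
clock: 23.7
tcp_pos: [448.2, 310.3, 46.6]
tool_rot: [[0.224, 0.961, 0.162], [0.788, -0.276, 0.551], [0.574, 0.004, -0.819]]
force: [0.4, -0.3, 0.9]
opening: -0.1
clock: 23.95
tcp_pos: [446.7, 309.7, 44.3]
tool_rot: [[0.225, 0.961, 0.159], [0.788, -0.276, 0.551], [0.573, 0.002, -0.819]]
force: [0.1, 0.0, 0.3]
opening: -0.3
tcp 92.37624671806695 -1.901599269839465 44.32309812069538 tip 117.59496957379704 -1.7096140375637117 80.37785657678893 tilt 34.97259179423604
('shift [0.0285 0.0022 0.0008]', 'turn [0. 0. 0.]') [0.06791254 0.03372599 0.28220114]
23 [[ 85.  -14.5  77.7]
 [103.9 -13.5  87.5]
 [105.1   9.8  92. ]]
carton ((0.10055160522460938, 3.6767005920410156), (73.12255859375, 54.26152420043945), 73.13774871826172)
```

```bash
python3 -m crank '{"travel":[[0.009,0.001,0],[0.01,0.001,0],[0.01,0,0],[0,0,0],[0,0,0]],"twist":[[0,0,0],[0,0,0],[0,0,0],[0,0,0],[0,0,0]],"grip":[1,1,1,1,1]}' >/dev/null
python3 c3.py 47 0 65.5
```

```text
tcp 67.63300872438738 -0.21378204728366287 61.0248499146297 tip 92.86488009646608 0.009959711971490847 97.0702243630773 tilt 34.99390498173521
('shift [0.0195 0.0004 0.0082]', 'turn [0. 0. 0.]') [-0.40123959 -0.15097215 -0.34837068]
```

```bash
python3 -m crank '{"travel":[[0.006,0,0.0025],[0.007,0,0.003],[0.0065,0,0.0027],[0,0,0],[0,0,0]],"twist":[[0,0,0],[0,0,0],[0,0,0],[0,0,0],[0,0,0]],"grip":[1,1,1,1,1]}' >/dev/null
python3 c3.py 43 0 65.5
cat > c4.py <<'E'
from h import *
c=grab("wrist");h,w=c["depth"].shape;uv=np.stack(np.meshgrid(np.arange(w),np.arange(h)),-1).reshape(-1,2)
P=pix(c,uv)-[474.9,397.7,0];hsv=cv2.cvtColor(c["image"],cv2.COLOR_RGB2HSV).reshape(-1,3)
Q=np.c_[P@[-.285,-.9585,0],P@[.9585,-.285,0],P[:,2]]
m=(hsv[:,0]<15)&(hsv[:,1]>180)&(abs(Q[:,1])<20)&(abs(Q[:,0]-95)<70)&(Q[:,2]>20)&(Q[:,2]<140)
print(m.sum(),np.percentile(Q[m],[2,50,98],axis=0).round(1) if m.any() else "")
k=(abs(Q[:,2]-98.5)<2.5)&(abs(Q[:,1])<35)&(abs(Q[:,0])<80);print("carton x range",np.percentile(Q[k&(abs(Q[:,1])<10)],[1,99],axis=0))
E
python3 c4.py
```

```text
tcp 47.30464550247633 -0.868775884946515 64.68281028490708 tip 72.51352470521552 -0.6047250962611305 100.74399660906786 tilt 34.95798612015071
('shift [0.004  0.0009 0.0018]', 'turn [0. 0. 0.]') [-0.64552542  0.01568684  0.31725656]
85 [[ 56.8 -14.4 114.4]
 [ 58.5  -6.6 116.2]
 [ 64.8  10.  117.8]]
carton x range [[-78.51444266  -9.77844565  97.15842885]
 [ 25.20066775   9.76558793  99.88206563]]
```

```bash
python3 -m crank '{"travel":[[-0.02,0,0],[0.01,0,-0.035],[0.01,0,-0.035],[0,0,-0.035],[0,0,0]],"twist":[[0,0,0],[0,-0.1,0],[0,-0.1,0],[0,-0.1,0],[0,-0.1,0]],"grip":[1,1,1,1,1]}' >/dev/null
python3 -m crank '{"travel":[[0,0,-0.02],[0,0,-0.02],[0,0,0],[0,0,0],[0,0,0]],"twist":[[0,-0.1,0],[0,-0.11,0],[0,0,0],[0,0,0],[0,0,0]],"grip":[1,1,1,1,1]}'
python3 c4.py
python3 - <<'E'
from h import *
c=grab("wrist");save(c["image"],"w7");h,w=c["depth"].shape;uv=np.stack(np.meshgrid(np.arange(w),np.arange(h)),-1).reshape(-1,2)
P=pix(c,uv);q=P[(abs(P[:,2]-98.5)<2.5)&(np.hypot(P[:,0]-480,P[:,1]-405)<90)];print(cv2.minAreaRect(q[:,:2].astype(np.float32)))
q=P[(abs(P[:,2]-22)<5)&(np.hypot(P[:,0]-474,P[:,1]-394)<125)];print(cv2.minAreaRect(q[:,:2].astype(np.float32)))
E
```

```text
clock: 25.72
tcp_pos: [444.4, 297.0, 193.2]
tool_rot: [[0.276, 0.961, -0.002], [0.961, -0.276, 0.0], [-0.0, -0.002, -1.0]]
force: [-0.0, 0.5, -0.1]
opening: 0.1
27 [[ 50.6 -14.1  95.4]
 [ 51.5 -12.4  98.8]
 [ 63.5   9.7 117.1]]
carton x range [[-54.44615666  -9.73557459  96.80998565]
 [ 51.36989437   9.78310609 100.2975025 ]]
((474.3651428222656, 398.6906433105469), (107.743408203125, 53.98588180541992), 73.08258819580078)
((501.4784851074219, 384.517578125), (172.91778564453125, 189.6917266845703), 73.95691680908203)
```

View pics/w7.png

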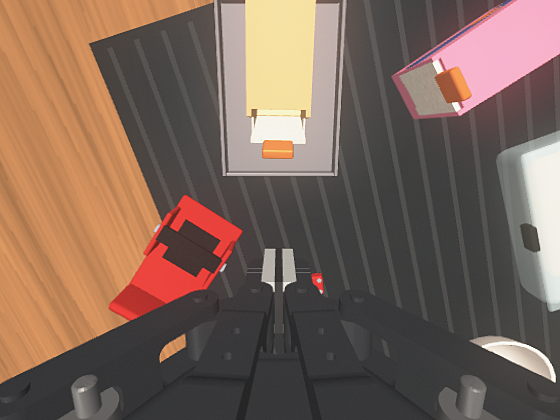

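Run:
```python
from h import *
c=grab("wrist")
uv=[(278,144),(278,150),(278,156),(278,135),(278,125),(278,118),(280,112),(280,105),(265,150),(291,150)]
P=pix(c,uv)-[474.4,398.7,0];Q=np.c_[P@[-.285,-.9585,0],P@[.9585,-.285,0],P[:,2]];print(np.c_[uv,Q.round(1)])
```

```text
[[ 2.780e+02  1.440e+02  5.450e+01 -3.000e-01  1.075e+02]
 [ 2.780e+02  1.500e+02  5.870e+01 -3.000e-01  1.184e+02]
 [ 2.780e+02  1.560e+02  6.350e+01 -2.000e-01  1.179e+02]
 [ 2.780e+02  1.350e+02  4.770e+01 -4.000e-01  8.640e+01]
 [ 2.780e+02  1.250e+02  3.890e+01 -6.000e-01  5.770e+01]
 [ 2.780e+02  1.180e+02  3.170e+01 -7.000e-01  3.570e+01]
 [ 2.800e+02  1.120e+02  2.540e+01  1.400e+00  2.760e+01]
 [ 2.800e+02  1.050e+02  2.310e+01  1.100e+00  9.790e+01]
 [ 2.650e+02  1.500e+02  5.890e+01 -1.080e+01  1.177e+02]
 [ 2.910e+02  1.500e+02  5.860e+01  1.020e+01  1.190e+02]]
```

```bash
python3 -m crank '{"travel":[[0.023,0,0.02],[0,0,0.035],[0,0,0.035],[0,0,0.035],[0,0,0.010]],"twist":[[0,0,0],[0,0,0],[0,0,0],[0,0,0],[0,0,0]],"grip":[1,1,1,1,1]}' >/dev/null
python3 -m crank '{"travel":[[0,0,0],[0,0,0],[0,0,0]],"twist":[[0,0,0],[0,0,0],[0,0,0]],"grip":[1,1,1]}' >/dev/null
python3 c3.py 46 0 58
```

```text
tcp 80.64012613938208 1.1468407956438331 62.42603705299659 tip 80.80391297842334 0.9985943748317538 106.42548243922359 tilt 0.2876782799623458
('shift [ 0.0346 -0.0009  0.0046]', 'turn [0. 0. 0.]') [-0.17596101  0.36200661  0.46266797]
```

```bash
python3 -m crank '{"travel":[[0.010,0,0.004],[0.010,0,0],[0.010,0,0],[0.004,0,0],[0,0,0]],"twist":[[0,0,0],[0,0,0],[0,0,0],[0,0,0],[0,0,0]],"grip":[1,1,1,1,1]}' >/dev/null
python3 c3.py 40 0 58
python3 -m crank '{"travel":[[0.003,0,0],[0.003,0,0],[0,0,0],[0,0,0]],"twist":[[0,0,0],[0,0,0],[0,0,0],[0,0,0]],"grip":[1,1,1,1]}' >/dev/null
python3 c3.py 40 0 58
cat > c5.py <<'E'
from h import *
c=grab("wrist");h,w=c["depth"].shape;uv=np.stack(np.meshgrid(np.arange(w),np.arange(h)),-1).reshape(-1,2)
P=pix(c,uv)-[474.4,398.7,0];Q=np.c_[P@[-.285,-.9585,0],P@[.9585,-.285,0],P[:,2]]
k=(c["depth"].ravel()>0)&(abs(Q[:,2]-98.5)<2.5)&(abs(abs(Q[:,1])-19)<5)&(abs(Q[:,0])<100);print("carton x",np.percentile(Q[k][:,0],[1,50,99]).round(1))
for y in(0,8,-8):
    k=(abs(Q[:,1]-y)<3)&(Q[:,2]>106)&(Q[:,2]<126)&(Q[:,0]<75)&(Q[:,0]>0);print("tab",k.sum(),np.percentile(Q[k],[5,50,95],axis=0)[:,[0,2]].round(1).tolist() if k.any() else "")
E
python3 c5.py
```

```text
tcp 46.00569056763087 -0.6884204943050067 55.940802796390656 tip 46.05434104638512 -0.7130594146773854 99.94076899975991 tilt 0.07101466181372691
('shift [ 0.006   0.0008 -0.0021]', 'turn [0. 0. 0.]') [-0.23317737  0.01253939 -0.67853893]
tcp 42.33333139440428 -0.6703803148870385 55.27530766156741 tip 42.282193818819245 -0.6602743521840907 99.27527678285819 tilt 0.06787985193858218
('shift [ 0.0023  0.0007 -0.0027]', 'turn [0. 0. 0.]') [-0.81443939 -2.3719985  -0.66312957]
carton x [-68.8 -28.6  27. ]
tab 564 [[24.5, 108.7], [26.2, 123.4], [33.0, 125.0]]
tab 576 [[24.5, 109.4], [26.5, 122.7], [36.9, 124.9]]
tab 590 [[24.6, 109.2], [27.0, 122.2], [37.1, 124.8]]
```

```bash
python3 -m crank '{"travel":[[0.002,0,0],[0,0,0],[0,0,0],[0,0,0]],"twist":[[0,0,0],[0,0,0],[0,0,0],[0,0,0]],"grip":[1,1,1,1]}' 
python3 c5.py
python3 -m crank '{"travel":[[-0.006,0,0],[-0.014,0,0],[-0.02,0,0],[0,0,-0.03],[0,0,-0.035]],"twist":[[0,0,0],[0,0,0],[0,0,0],[0,0,0],[0,0,0]],"grip":[1,1,1,1,1]}' >/dev/null
python3 -m crank '{"travel":[[0,0,-0.035],[0,0,-0.03],[0.03,0,0],[0.03,0,0],[0,0,0]],"twist":[[0,0,0],[0,0,0],[0,0,0],[0,0,0],[0,0,0]],"grip":[1,1,1,1,1]}' >/dev/null
python3 -m crank '{"travel":[[0,0,0],[0,0,0]],"twist":[[0,0,0],[0,0,0]],"grip":[1,1]}' >/dev/null
python3 c5.py
python3 - <<'E'
from h import *
c=grab("wrist");save(c["image"],"w8")
h,w=c["depth"].shape;uv=np.stack(np.meshgrid(np.arange(w),np.arange(h)),-1).reshape(-1,2)
P=pix(c,uv)-[474.4,398.7,0];Q=np.c_[P@[-.285,-.9585,0],P@[.9585,-.285,0],P[:,2]]
for a,b in((96,102),(102,108),(108,113),(113,117),(117,121)):
    k=(abs(Q[:,1])<10)&(Q[:,2]>a)&(Q[:,2]<b)&(Q[:,0]<40)&(Q[:,0]>15);print(a,k.sum(),np.percentile(Q[k][:,0],[10,50,90]).round(1) if k.any() else "")
for y in (-26,-25.5,25,26): 
    k=(abs(Q[:,1]-y)<1)&(Q[:,2]>96)&(Q[:,2]<101)&(abs(Q[:,0])<100);print("edge y",y,k.sum(),Q[k][:,0].max() if k.any() else "")
E
```

```text
clock: 27.67
tcp_pos: [462.6, 358.9, 55.6]
tool_rot: [[0.276, 0.961, -0.001], [0.961, -0.276, -0.002], [-0.002, -0.0, -1.0]]
force: [-1.6, -4.2, 2.4]
opening: 0.2
carton x [-70.8 -41.9  26. ]
tab 409 [[22.5, 108.6], [23.2, 123.6], [31.4, 125.8]]
tab 457 [[22.5, 108.5], [23.2, 121.4], [35.3, 125.8]]
tab 467 [[22.6, 108.2], [23.5, 121.1], [35.5, 125.8]]
carton x [-80.3 -31.7  28.6]
tab 108 [[26.5, 109.3], [28.3, 122.0], [33.7, 123.3]]
tab 97 [[26.4, 107.9], [28.3, 121.8], [33.6, 123.2]]
tab 97 [[26.5, 109.0], [28.5, 121.7], [33.8, 123.3]]
96 278 [16.  20.6 26.5]
102 38 [26.4 26.6 26.8]
108 41 [26.4 26.6 26.9]
113 31 [26.4 26.5 26.8]
117 39 [26.6 26.8 27.2]
edge y -26 164 29.6438450667231
edge y -25.5 234 29.6438450667231
edge y 25 316 29.743426254092796
edge y 26 325 29.431868437521814
```

```bash
cat > clip.py <<'E'
from h import *
import sys
E0=44
def see(xy,r=45):
    s=robot.get_state();c=grab("wrist");h,w=c["depth"].shape;uv=np.stack(np.meshgrid(np.arange(w),np.arange(h)),-1).reshape(-1,2)
    P=pix(c,uv);hsv=cv2.cvtColor(c["image"],cv2.COLOR_RGB2HSV).reshape(-1,3).astype(int)
    k=(c["depth"].ravel()>0)&(np.hypot(P[:,0]-xy[0],P[:,1]-xy[1])<r)
    red=k&((hsv[:,0]<7)|(hsv[:,0]>172))&(hsv[:,1]>140)&(P[:,2]>5)&(P[:,2]<20)
    yel=k&(hsv[:,0]>18)&(hsv[:,0]<34)&(hsv[:,1]>140)&(P[:,2]>3)&(P[:,2]<25)
    rib=k&(P[:,2]>20)&(P[:,2]<31)
    if min(red.sum(),yel.sum(),rib.sum())<10: print("seen",red.sum(),yel.sum(),rib.sum(),s["tcp_pos"]);return None
    b=cv2.minAreaRect(P[rib][:,:2].astype(np.float32));bb=cv2.minAreaRect(P[red|yel|rib][:,:2].astype(np.float32))
    d=P[yel].mean(0)-P[red|rib].mean(0);a=np.radians(bb[2]+(90 if bb[1][1]>bb[1][0] else 0))
    if np.cos(a)*d[0]+np.sin(a)*d[1]<0:a+=np.pi
    a=(a+np.pi)%(2*np.pi)-np.pi
    print("rib",np.round(b[0],1),np.round(b[1],1),round(b[2],1),"z",np.median(P[rib][:,2]).round(1),"| body",np.round(bb[0],1),np.round(bb[1],1),"yaw",round(a,3),"yellow dir",np.arctan2(d[1],d[0]).round(2),"px",rib.sum())
    return np.array(bb[0]),a
if __name__=="__main__":
    xy=[float(v) for v in sys.argv[1:3]];z=float(sys.argv[3]);r=see(xy)
    if r: print(go([*r[0],z],down(r[1]+np.pi/2)),robot.get_state()["q"][5])
E
cat > top.py <<'E'
from h import *
c=grab("top");hsv=cv2.cvtColor(c["image"],cv2.COLOR_RGB2HSV).astype(int);H,S,V=hsv[...,0],hsv[...,1],hsv[...,2]
red=((H<7)|(H>172))&(S>150)&(V>70);yel=(H>20)&(H<34)&(S>150)&(V>120)
N,L,st,ce=cv2.connectedComponentsWithStats(cv2.dilate((red|yel).astype(np.uint8),np.ones((2,2))))
for i in range(1,N):
    k=L==i
    if 20<st[i,4]<300 and (k&yel).sum()>2 and (k&red).sum()>2:
        f=lambda m:pix(c,[np.argwhere(m).mean(0)[::-1]],10)[0];r,y,a=f(k&red),f(k&yel),f(k&(red|yel));print("clip",a.round(),np.arctan2(*(y-r)[1::-1]).round(2))
E
python3 top.py
python3 - <<'E'
from h import *
print(robot.get_state()["tcp_pos"],go([437,162,180],down(-1.81)),robot.get_state()["q"])
E
```

```text
clip [484. -49.  10.] -2.19
clip [438. 162.  10.] 2.98
clip [ 445. -167.   10.] -0.06
clip [423.  74.  10.] -0.26
[468.21199698 378.41151299 185.61780832] ('shift [-0.2166  0.0298  0.0056]', 'turn [-0.   -0.    1.53]') [5.85416788e-01 2.04599284e-01 1.25145828e+00 2.49255946e-04
 1.68534747e+00 8.65470307e-01]
```

```bash
python3 -m crank '{"travel":[[-0.031,0.0043,0],[-0.031,0.0043,0],[-0.031,0.0043,0],[-0.031,0.0043,0],[-0.031,0.0043,0]],"twist":[[0,0,0],[0,0,0],[0,0,0],[0,0,0],[0,0,0]],"grip":[0.5,0.2,0.2,0.2,0.2]}' >/dev/null
python3 -m crank '{"travel":[[-0.031,0.0043,0],[-0.031,0.0043,0],[0,0,0],[0,0,0],[0,0,0]],"twist":[[0,0,0],[0,0,0],[0,0,0.118],[0,0,0.118],[0,0,0.118]],"grip":[0.2,0.2,0.2,0.2,0.2]}' >/dev/null
python3 -m crank '{"travel":[[0,0,0],[0,0,0],[0,0,0],[0,0,0],[0,0,0]],"twist":[[0,0,0.118],[0,0,0.118],[0,0,0.118],[0,0,0.118],[0,0,0.118]],"grip":[0.2,0.2,0.2,0.2,0.2]}' >/dev/null
python3 -m crank '{"travel":[[0,0,0],[0,0,0],[0,0,0],[0,0,0],[0,0,0]],"twist":[[0,0,0.118],[0,0,0.118],[0,0,0.118],[0,0,0.118],[0,0,0.118]],"grip":[0.2,0.2,0.2,0.2,0.2]}' >/dev/null
python3 -m crank '{"travel":[[0,0,0],[0,0,0],[0,0,0]],"twist":[[0,0,0],[0,0,0],[0,0,0]],"grip":[0.2,0.2,0.2]}'
python3 clip.py 437 162 -28
```

```text
clock: 30.78
tcp_pos: [437.3, 161.9, 185.7]
tool_rot: [[0.971, -0.238, 0.0], [-0.238, -0.971, 0.0], [0.0, -0.0, -1.0]]
force: [-0.3, -0.8, -0.7]
opening: 68.1
rib [437.9 160.4] [ 9.9 30.1] 80.7 z 25.2 | body [438.4 160.5] [25.7 51.4] yaw 2.981 yellow dir 3.09 px 232
('shift [0.0013 0.0012 0.2137]', 'turn [-0.    -0.    -0.081]') 2.0446818408981042
```

```bash
python3 -m crank '{"travel":[[0.0013,0.0014,0.02],[0,0,0.035],[0,0,0.035],[0,0,0.035],[0,0,0.035]],"twist":[[0,0,-0.081],[0,0,0],[0,0,0],[0,0,0],[0,0,0]],"grip":[0.6,0.6,0.6,0.6,0.6]}' >/dev/null
python3 -m crank '{"travel":[[0,0,0.02],[0,0,0.012],[0,0,0],[0,0,0],[0,0,0]],"twist":[[0,0,0],[0,0,0],[0,0,0],[0,0,0],[0,0,0]],"grip":[0.6,0.6,0.6,0.6,0.6]}'
python3 clip.py 437 162 -27
```

```text
clock: 31.67
tcp_pos: [439.5, 160.8, -5.1]
tool_rot: [[0.987, -0.16, 0.002], [-0.16, -0.987, 0.001], [0.002, -0.001, -1.0]]
force: [-0.2, 0.2, 0.4]
opening: 34.1
rib [438.2 160.4] [ 9.7 29.9] 81.0 z 25.3 | body [438.7 160.5] [25.9 51.5] yaw 2.972 yellow dir -3.14 px 1018
('shift [-0.0012  0.0006  0.0223]', 'turn [-0.001 -0.003  0.009]') 1.961269095468962
```

```bash
python3 -m crank '{"travel":[[-0.0012,0,0.011],[0,0,0.0105],[0,0,0],[0,0,0],[0,0,0]],"twist":[[0,0,0],[0,0,0],[0,0,0],[0,0,0],[0,0,0]],"grip":[0.6,0.6,0.6,0.6,0.6]}'
python3 -m crank '{"travel":[[0,0,0],[0,0,0],[0,0,0],[0,0,0],[0,0,0]],"twist":[[0,0,0],[0,0,0],[0,0,0],[0,0,0],[0,0,0]],"grip":[1,1,1,1,1]}' 25
python3 -m crank '{"travel":[[0,0,-0.02],[0,0,-0.035],[0,0,-0.035],[0,0,-0.035],[0,0,-0.035]],"twist":[[0,0,0],[0,0,0],[0,0,0],[0,0,0],[0,0,0]],"grip":[1,1,1,1,1]}'
python3 -m crank '{"travel":[[0,0,-0.035],[0,0,-0.035],[0,0,-0.02],[0,0,0]],"twist":[[0,0,0],[0,0,0],[0,0,0],[0,0,0]],"grip":[1,1,1,1]}'
python3 - <<'E'
from h import *
print(go([560,-245,228],down(.2)),robot.get_state()["q"])
E
```

```text
clock: 32.13
tcp_pos: [437.0, 160.7, -28.2]
tool_rot: [[0.987, -0.161, -0.0], [-0.161, -0.987, -0.0], [-0.0, 0.0, -1.0]]
force: [0.3, 0.0, -0.7]
opening: 34.3
clock: 32.55
tcp_pos: [437.6, 160.8, -27.6]
tool_rot: [[0.987, -0.161, 0.001], [-0.161, -0.987, 0.0], [0.001, -0.0, -1.0]]
force: [-0.2, 0.3, 0.7]
opening: 24.6
clock: 32.97
tcp_pos: [436.7, 160.6, 133.5]
tool_rot: [[0.987, -0.161, -0.0], [-0.161, -0.987, -0.0], [-0.0, 0.0, -1.0]]
force: [1.2, 0.2, -0.7]
opening: 24.8
clock: 33.3
tcp_pos: [439.8, 161.3, 228.5]
tool_rot: [[0.987, -0.161, 0.011], [-0.161, -0.987, 0.003], [0.011, -0.005, -1.0]]
force: [-0.6, 0.6, 0.6]
opening: 24.8
('shift [0.1839 0.3817 0.0007]', 'turn [ 0.007 -0.012 -1.932]') [ 2.30346727e-01 -1.09335448e-01  1.49440722e+00  1.33040761e-04
  1.74483898e+00  1.96271280e+00]
```

```bash
cat > held.py <<'E'
from h import *
s=robot.get_state();T=np.array(s["tool_rot"]);p=np.array(s["tcp_pos"]);c=grab("wrist")
h,w=c["depth"].shape;uv=np.stack(np.meshgrid(np.arange(w),np.arange(h)),-1).reshape(-1,2)
P=(pix(c,uv)-p)@T;hsv=cv2.cvtColor(c["image"],cv2.COLOR_RGB2HSV).reshape(-1,3).astype(int)
k=(c["depth"].ravel()>0)&(abs(P[:,0])<60)&(abs(P[:,1])<40)&(P[:,2]>-75)&(P[:,2]<10)
red=k&((hsv[:,0]<7)|(hsv[:,0]>172))&(hsv[:,1]>140);yel=k&(hsv[:,0]>18)&(hsv[:,0]<34)&(hsv[:,1]>140)
grey=k&(hsv[:,1]<40)&(hsv[:,2]>120)&(abs(P[:,0])<16);dark=k&(hsv[:,2]<70)&(abs(P[:,1])<7)
for n,m in(("red",red),("yel",yel),("pads",grey),("dark",dark)): print(n,m.sum(),np.percentile(P[m],[2,25,50,75,98],axis=0).round(1).tolist() if m.any() else "")
save(c["image"],"held",(180,150,380,360),3)
E
python3 held.py
```

```text
red 2722 [[-9.3, -11.4, -51.4], [2.3, -7.1, -41.4], [13.8, 0.7, -40.9], [21.8, 8.3, -40.2], [26.6, 13.0, -32.5]]
yel 312 [[-24.1, -6.6, -51.6], [-22.0, -4.9, -41.2], [-20.1, 1.6, -40.6], [-14.9, 6.7, -40.0], [-8.6, 8.3, -38.2]]
pads 711 [[10.8, -17.6, -74.6], [11.1, -15.4, -69.0], [11.3, 15.0, -61.7], [11.5, 17.3, -53.7], [11.9, 19.5, -44.1]]
dark 228 [[-13.6, -3.9, -53.7], [-6.7, -3.0, -52.6], [5.6, 3.0, -52.1], [15.2, 4.9, -48.5], [15.8, 5.3, -43.6]]
```

View pics/held.png

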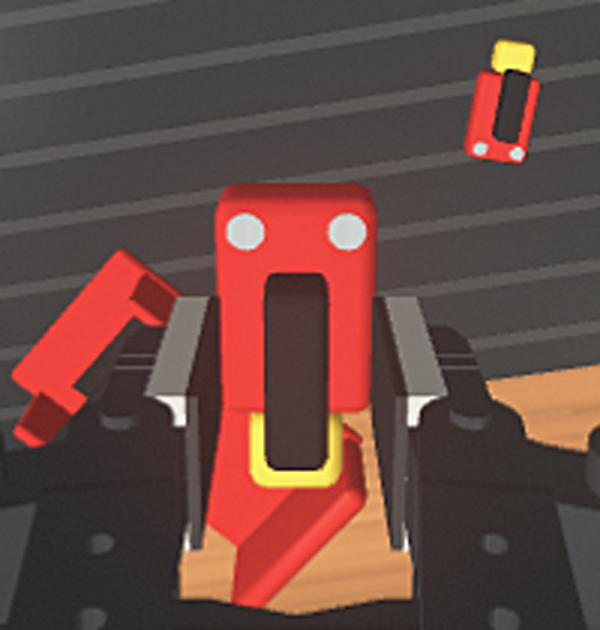

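```bash
python3 -m crank '{"travel":[[0,0,0.025],[0,0,0.035],[0,0,0.035],[0,0,0.035],[0,0,0.035]],"twist":[[0,0,0],[0,0,0],[0,0,0],[0,0,0],[0,0,0]],"grip":[1,1,1,1,1]}' >/dev/null
python3 -m crank '{"travel":[[0,0,0.035],[0,0,0.03],[0,0,0.015],[0,0,0.005],[0,0,0]],"twist":[[0,0,0],[0,0,0],[0,0,0],[0,0,0],[0,0,0]],"grip":[1,1,1,1,1]}' >/dev/null
python3 -m crank '{"travel":[[0,0,0],[0,0,0],[0,0,0]],"twist":[[0,0,0],[0,0,0],[0,0,0]],"grip":[1,1,1]}'
```

```text
clock: 34.43
tcp_pos: [436.2, 160.5, -29.0]
tool_rot: [[0.987, -0.161, -0.002], [-0.161, -0.987, -0.0], [-0.002, 0.001, -1.0]]
force: [0.5, 0.4, -1.2]
opening: 24.6
```

```bash
python3 -m crank '{"travel":[[0,0,0],[0,0,0],[0,0,-0.005],[0,0,0],[0,0,0]],"twist":[[0,0,0],[0,0,0],[0,0,0],[0,0,0],[0,0,0]],"grip":[0.6,0.6,0.6,0.6,0.6]}'
python3 clip.py 437 162 -22
python3 -m crank '{"travel":[[0,0,0],[0,0,0],[0,0,0],[0,0,0],[0,0,0]],"twist":[[0,0,0],[0,0,0],[0,0,0],[0,0,0],[0,0,0]],"grip":[1,1,1,1,1]}' 25
```

```text
clock: 34.85
tcp_pos: [437.9, 160.8, -22.3]
tool_rot: [[0.987, -0.161, 0.002], [-0.161, -0.987, 0.0], [0.001, -0.001, -1.0]]
force: [-0.2, 0.9, -0.1]
opening: 34.2
rib [437.7 161. ] [60.2 30.3] 72.5 z 25.4 | body [441.7 158.8] [49.1 45.7] yaw -2.494 yellow dir -3.12 px 1871
('shift [ 0.0044  0.0013 -0.0005]', 'turn [-0.    -0.001 -0.809]') 1.9626801941563543
clock: 35.32
tcp_pos: [437.2, 160.7, -22.9]
tool_rot: [[0.987, -0.161, -0.0], [-0.161, -0.987, -0.0], [-0.0, 0.0, -1.0]]
force: [-0.7, 0.1, 1.5]
opening: 9.3
```

```bash
python3 -m crank '{"travel":[[0,0,-0.02],[0,0,-0.035],[0,0,-0.035],[0,0,-0.04],[0,0,-0.04]],"twist":[[0,0,0],[0,0,-0.11],[0,0,-0.12],[0,0,-0.12],[0,0,-0.12]],"grip":[1,1,1,1,1]}' >/dev/null
python3 -m crank '{"travel":[[0,0,-0.04],[0,0,-0.04],[0,0,0],[0,0,0],[0,0,0]],"twist":[[0,0,-0.12],[0,0,-0.12],[0,0,-0.12],[0,0,-0.12],[0,0,-0.12]],"grip":[1,1,1,1,1]}' >/dev/null
python3 -m crank '{"travel":[[0,0,0],[0,0,0],[0,0,0],[0,0,0],[0,0,0]],"twist":[[0,0,-0.12],[0,0,-0.12],[0,0,-0.12],[0,0,-0.12],[0,0,-0.12]],"grip":[1,1,1,1,1]}' >/dev/null
python3 -m crank '{"travel":[[0,0,0],[0,0,0],[0,0,0],[0,0,0]],"twist":[[0,0,-0.12],[0,0,-0.12],[0,0,-0.02],[0,0,0]],"grip":[1,1,1,1]}'
python3 - <<'E'
from h import *
print(go([560,-245,228],down(.2)),robot.get_state()["q"])
E
```

```text
clock: 36.9
tcp_pos: [437.1, 160.6, 226.8]
tool_rot: [[-0.194, 0.981, -0.0], [0.981, 0.194, -0.0], [0.0, -0.0, -1.0]]
force: [-0.4, -0.7, 0.1]
opening: 9.0
('shift [-0.4218  0.0417 -0.0013]', 'turn [-0.    -0.    -0.004]') [ 2.30273526e-01 -1.05786289e-01  1.49443030e+00  8.12775486e-05
  1.75334029e+00  3.46867496e-02]
```

```bash
python3 -m crank '{"travel":[[-0.035,0.0035,0],[-0.035,0.0035,0],[-0.035,0.0035,0],[-0.035,0.0035,0],[-0.035,0.0035,0]],"twist":[[0,0,0],[0,0,0],[0,0,0],[0,0,0],[0,0,0]],"grip":[1,1,1,1,1]}' >/dev/null
python3 -m crank '{"travel":[[-0.035,0.0035,0],[-0.035,0.0035,0],[-0.035,0.0035,0],[-0.035,0.0035,0],[-0.035,0.0035,0]],"twist":[[0,0,0],[0,0,0],[0,0,0],[0,0,0],[0,0,0]],"grip":[1,1,1,1,1]}' >/dev/null
python3 -m crank '{"travel":[[-0.035,0.0035,0],[-0.035,0.0035,0],[0,0,0],[0,0,0]],"twist":[[0,0,0],[0,0,0],[0,0,0],[0,0,0]],"grip":[1,1,1,1]}'
cat > rail.py <<'E'
from h import *
import pickle
c=grab("wrist");h,w=c["depth"].shape;uv=np.stack(np.meshgrid(np.arange(w),np.arange(h)),-1).reshape(-1,2)
pickle.dump(c,open("wr.pkl","wb"))
P=pix(c,uv);P[c["depth"].ravel()==0]=np.nan
# rail guess frame: origin from top end, yaw 1.77, 28 deg
yaw=1.770;a=np.radians(28)
for it in range(3):
    u=np.array([np.cos(yaw),np.sin(yaw),0]);X=u*np.cos(a)+[0,0,np.sin(a)];Y=np.cross([0,0,1],u);Z=np.cross(X,Y)
    Q=(P-[554,-150,175])@np.c_[X,Y,Z]
    k=(Q[:,0]>-100)&(Q[:,0]<15)&(abs(Q[:,1])<40)&(abs(Q[:,2])<45)
    q=Q[k];
    # dominant plane along Z
    hst,e=np.histogram(q[:,2],bins=np.arange(-45,45,1));print("yaw",yaw,"z hist",[(round(e[i]),int(hst[i])) for i in np.argsort(-hst)[:8]],len(q))
    break
b=np.arange(-36,37,3)
for x0 in(-80,-60,-40,-20):
    kk=(q[:,0]>x0-5)&(q[:,0]<x0+5);print(x0,[(int(y),round(float(np.nanmedian(q[kk&(abs(q[:,1]-y)<1.5)][:,2])),1)) for y in b if (kk&(abs(q[:,1]-y)<1.5)).sum()>3])
save(c["image"],"wr")
E
python3 rail.py
```

```text
clock: 38.07
tcp_pos: [560.6, -244.6, 225.4]
tool_rot: [[-0.191, 0.982, -0.002], [0.982, 0.191, 0.002], [0.002, -0.002, -1.0]]
force: [-0.7, 0.4, -0.5]
opening: 9.3
yaw 1.77 z hist [(0, 1731), (1, 1710), (14, 505), (13, 368), (15, 297), (11, 292), (12, 288), (10, 269)] 6589
-80 [(-21, 14.9), (-18, 13.9), (-15, 11.1), (-12, 1.2), (-9, 0.9), (-6, 0.8), (-3, 1.1), (0, 0.9), (3, 1.0), (6, 0.8), (9, 0.7), (12, 0.7), (15, 0.9), (18, 10.3), (21, 13.2), (24, 14.3)]
-60 [(-21, 15.0), (-18, 13.9), (-15, 10.6), (-12, 1.5), (-9, 1.2), (-6, 1.1), (-3, 1.1), (0, 0.8), (3, 0.8), (6, 0.8), (9, 1.0), (12, 1.0), (15, 1.2), (18, 10.3), (21, 13.3), (24, 14.6)]
-40 [(-21, 14.9), (-18, 14.2), (-15, 11.0), (-12, 1.3), (-9, 1.1), (-6, 1.1), (-3, 0.9), (0, 0.9), (3, 1.1), (6, 0.9), (9, 1.0), (12, 1.0), (15, 0.8), (18, 10.2), (21, 13.4), (24, 14.8)]
-20 [(-21, 15.0), (-18, 13.7), (-15, 10.8), (-12, 1.4), (-9, 1.2), (-6, 0.9), (-3, 1.0), (0, 1.1), (3, 0.9), (6, 1.2), (9, 0.9), (12, 1.1), (15, 1.1), (18, 10.6), (21, 13.5), (24, 15.0)]
```

```bash
cat > place.py <<'E'
from h import *
yaw=1.770;a=np.radians(28);u=np.array([np.cos(yaw),np.sin(yaw),0]);X=u*np.cos(a)+[0,0,np.sin(a)];Y=np.cross([0,0,1],u);Z=np.cross(X,Y);F=np.c_[X,Y,Z];O=np.array([554,-150,175.])+1.6*Y+1.0*Z
# tool: z=-Z ; held clip x = -tool x must be -X (nose downhill) -> tool x = X
TR=np.c_[X,-Y,-Z]
E
python3 - <<'E'
from place import *
import pickle
c=pickle.load(open("wr.pkl","rb"));h,w=c["depth"].shape;uv=np.stack(np.meshgrid(np.arange(w),np.arange(h)),-1).reshape(-1,2)
P=pix(c,uv);Q=(P-O)@F
k=(abs(Q[:,1])<8)&(abs(Q[:,2])<2)&(Q[:,0]>-130)&(Q[:,0]<60);print("floor x",np.percentile(Q[k][:,0],[0,1,99,99.8,100]).round(1))
k=(abs(abs(Q[:,1])-12)<2)&(abs(Q[:,2]-20)<2)&(Q[:,0]>-250)&(Q[:,0]<60);print("lips x",k.sum(),np.percentile(Q[k][:,0],[0,5,95,99,100]).round(1))
k=(abs(abs(Q[:,1])-20)<3)&(abs(Q[:,2]-13)<3)&(Q[:,0]>-200)&(Q[:,0]<60);print("guides x",k.sum(),np.percentile(Q[k][:,0],[0,1,50,99,100]).round(1))
print(TR.round(3));y=TR[:,1];print("tool y yaw",np.arctan2(y[1],y[0]))
E
python3 held.py
```

```text
floor x [-117.8 -115.5   -7.6   -7.2   -6.9]
lips x 125 [-132.4 -124.7  -92.   -91.7  -91.5]
guides x 1545 [-93.  -91.8 -41.2  -7.4  -6.8]
[[-0.175  0.98  -0.093]
 [ 0.865  0.198  0.46 ]
 [ 0.469 -0.    -0.883]]
tool y yaw 0.19920367320510338
red 1455 [[8.2, -12.5, -37.7], [13.2, -6.6, -36.6], [17.3, -0.2, -36.0], [22.9, 6.0, -35.0], [24.5, 12.0, -27.6]]
yel 130 [[-27.0, -5.0, -62.6], [-25.5, -2.9, -36.7], [-24.2, -0.3, -36.4], [-23.2, 2.3, -35.9], [-8.0, 4.9, -34.7]]
pads 762 [[9.3, -11.0, -74.4], [9.9, -8.6, -68.8], [10.1, 5.9, -61.6], [10.3, 8.5, -53.4], [10.6, 10.8, -44.2]]
dark 629 [[-15.2, -5.8, -74.4], [-10.8, -4.5, -62.1], [-6.3, -1.7, -48.7], [3.0, 3.5, -48.0], [12.8, 4.5, -41.6]]
```

```bash
python3 -m crank '{"travel":[[0,0,0],[0,0,0],[0,0,0],[0,0,0],[0,0,0]],"twist":[[0,0.12,0],[0,0.12,0],[0,0.12,0],[0,0.12,0],[0,0.009,0]],"grip":[1,1,1,1,1]}' >/dev/null
python3 -m crank '{"travel":[[0,0,0],[0,0,0],[0,0,0]],"twist":[[0,0,0],[0,0,0],[0,0,0]],"grip":[1,1,1]}' >/dev/null
cat > pl.py <<'E'
from place import *
import sys
t=np.array([float(v) for v in sys.argv[1:4]]);p=np.array(robot.get_state()["tcp_pos"]);print("now in rail frame",((p-O)@F).round(1));print(go(O+F@t,TR),robot.get_state()["force"].round(1),robot.get_state()["q"].round(2))
E
python3 pl.py -48 0 40;python3 held.py
```

```text
now in rail frame [-54.7   9.4  89.6]
('shift [0.0068 0.0093 0.0496]', 'turn [0.002 0.003 0.002]') [ 0.4 -0.6  0. ] [-0.68  0.48  0.89  0.36  2.13 -0.74]
red 1457 [[8.1, -12.2, -38.1], [13.3, -6.1, -37.0], [17.4, -0.1, -36.4], [22.8, 6.3, -35.5], [24.3, 12.2, -27.9]]
yel 126 [[-26.8, -4.9, -62.5], [-25.6, -2.8, -37.2], [-24.6, -0.2, -36.7], [-23.4, 2.8, -36.2], [-8.9, 5.1, -35.5]]
pads 773 [[5.7, -11.0, -74.4], [9.8, -8.5, -68.7], [10.0, -4.5, -62.1], [10.2, 8.6, -53.6], [10.5, 11.0, -44.2]]
dark 1331 [[-14.8, -5.6, -73.8], [-7.0, -3.0, -49.6], [-0.0, -0.2, -48.9], [6.8, 2.7, -48.4], [12.9, 4.6, -42.3]]
```

```bash
python3 -m crank '{"travel":[[0.0068,0.0093,0],[0,0,0.025],[0,0,0.025],[0,0,0],[0,0,0]],"twist":[[0,0,0],[0,0,0],[0,0,0],[0,0,0],[0,0,0]],"grip":[1,1,1,1,1]}' >/dev/null
python3 pl.py -48 0 -10
```

```text
now in rail frame [-48.6   0.6  37.4]
('shift [0.0005 0.0007 0.0474]', 'turn [-0.001 -0.002 -0.   ]') [-0.1 -0.6 -0.1] [-0.64  0.46  1.01  0.36  2.03 -0.74]
```

```bash
python3 -m crank '{"travel":[[0.0005,0.0006,0.02],[0,0,0.02],[0,0,0.0075],[0,0,0],[0,0,0]],"twist":[[0,0,0],[0,0,0],[0,0,0],[0,0,0],[0,0,0]],"grip":[1,1,1,1,1]}' >/dev/null
python3 -m crank '{"travel":[[0,0,0],[0,0,0]],"twist":[[0,0,0],[0,0,0]],"grip":[1,1]}' >/dev/null
python3 pl.py -48 0 -20.5
python3 -m crank '{"travel":[[0,0,0.004],[0,0,0.003],[0,0,0],[0,0,0],[0,0,0]],"twist":[[0,0,0],[0,0,0],[0,0,0],[0,0,0],[0,0,0]],"grip":[1,1,1,1,1]}'
python3 pl.py -48 0 -20.5
```

```text
now in rail frame [-50.1  -0.5  -7.2]
('shift [ 0.0022 -0.0006  0.0133]', 'turn [ 0.003  0.002 -0.001]') [-0.5 -0.1 -0.1] [-0.62  0.44  1.12  0.35  1.93 -0.75]
clock: 40.3
tcp_pos: [559.6, -186.5, 138.1]
tool_rot: [[-0.173, 0.981, -0.092], [0.866, 0.196, 0.461], [0.47, -0.0, -0.883]]
force: [-0.4, 0.6, -0.2]
opening: 9.0
now in rail frame [-49.9   0.1 -16.3]
('shift [0.0019 0.0001 0.0042]', 'turn [ 0.001 -0.001 -0.001]') [-0.4  0.6 -0.2] [-0.62  0.43  1.14  0.35  1.92 -0.76]
```

```bash
python3 -m crank '{"travel":[[0,0,0.002],[0,0,0.002],[0,0,0],[0,0,0]],"twist":[[0,0,0],[0,0,0],[0,0,0],[0,0,0]],"grip":[1,1,1,1]}'
python3 pl.py -48 0 -20.5
python3 -m crank '{"travel":[[0,0,0],[0,0,0],[0,0,0],[0,0,0],[0,0,0]],"twist":[[0,0,0],[0,0,0],[0,0,0],[0,0,0],[0,0,0]],"grip":[0.78,0.78,0.78,0.78,0.78]}'
python3 -m crank '{"travel":[[0,0,-0.01],[0,0,-0.025],[0,0,-0.035],[0,0,-0.035],[0,0,0]],"twist":[[0,0,0],[0,0,0],[0,0,0],[0,0,0],[0,0,0]],"grip":[0.78,0.78,0.78,0.78,0.78]}'
cat > inrail.py <<'E'
from place import *
def scan(c,n):
    h,w=c["depth"].shape;uv=np.stack(np.meshgrid(np.arange(w),np.arange(h)),-1).reshape(-1,2)
    Q=(pix(c,uv)-O)@F+[307,0,0];hsv=cv2.cvtColor(c["image"],cv2.COLOR_RGB2HSV).reshape(-1,3).astype(int)
    k=(c["depth"].ravel()>0)&(abs(Q[:,1])<18)&(Q[:,2]>-4)&(Q[:,2]<34)&(Q[:,0]>-5)&(Q[:,0]<315)
    red=k&((hsv[:,0]<7)|(hsv[:,0]>172))&(hsv[:,1]>120)&(hsv[:,2]>50);yel=k&(hsv[:,0]>18)&(hsv[:,0]<34)&(hsv[:,1]>120)&(hsv[:,2]>80)
    rib=k&(abs(Q[:,1])<8)&(Q[:,2]>21)
    for m,t in((red,"red"),(yel,"yel"),(rib,"rib>21")):
        hs,e=np.histogram(Q[m][:,0],bins=np.arange(-10,320,10));print(n,t,m.sum(),{int(e[i]):int(hs[i]) for i in range(len(hs)) if hs[i]>0})
for n in("top","side","wrist"): scan(grab(n),n)
E
python3 inrail.py
```

```text
clock: 40.63
tcp_pos: [559.2, -184.5, 134.4]
tool_rot: [[-0.173, 0.981, -0.093], [0.865, 0.196, 0.461], [0.47, -0.0, -0.883]]
force: [0.2, 0.0, -0.2]
opening: 8.9
now in rail frame [-49.8   0.2 -20.4]
('shift [0.0018 0.0002 0.0001]', 'turn [ 0.    -0.001 -0.001]') [ 0.2  0.  -0.2] [-0.62  0.43  1.15  0.35  1.91 -0.76]
clock: 41.05
tcp_pos: [559.3, -184.7, 134.8]
tool_rot: [[-0.173, 0.981, -0.092], [0.866, 0.196, 0.461], [0.47, 0.0, -0.883]]
force: [0.0, -0.0, -0.5]
opening: 19.0
clock: 41.47
tcp_pos: [570.8, -236.9, 234.8]
tool_rot: [[-0.176, 0.981, -0.082], [0.87, 0.194, 0.453], [0.461, 0.009, -0.888]]
force: [-0.1, 0.2, 1.4]
opening: 18.7
top red 1 {50: 1}
top yel 0 {}
top rib>21 0 {}
side red 24 {30: 2, 40: 13, 50: 9}
side yel 9 {0: 8, 10: 1}
side rib>21 85 {-10: 9, 0: 9, 10: 13, 20: 19, 30: 19, 40: 9, 50: 1, 80: 2, 90: 1, 100: 1, 170: 2}
wrist red 0 {}
wrist yel 0 {}
wrist rib>21 0 {}
```

```bash
python3 -m crank '{"travel":[[0,0,0],[0,0,0],[0,0,0],[0,0,0],[0,0,0]],"twist":[[0,-0.12,0],[0,-0.12,0],[0,-0.12,0],[0,-0.12,0],[0,-0.009,0]],"grip":[0.6,0.6,0.6,0.6,0.6]}' >/dev/null
python3 -m crank '{"travel":[[0,0,0],[0,0,0],[0,0,0]],"twist":[[0,0,0],[0,0,0],[0,0,0]],"grip":[0.6,0.6,0.6]}' >/dev/null
python3 top.py
python3 - <<'E'
from h import *
print(go([445,-167,150],down(1.52)),robot.get_state()["q"].round(2),robot.get_state()["tcp_pos"])
E
```

```text
clip [484. -48.  10.] -2.2
clip [ 457. -163.   10.] -0.4
clip [423.  74.  10.] -0.26
('shift [ 0.0897 -0.1081  0.0762]', 'turn [-0.    -0.003 -1.324]') [-0.48  0.23  1.14  0.    1.77 -0.68] [ 568.6793173  -234.08424739  225.85050555]
```

```bash
python3 -m crank '{"travel":[[0.018,-0.0216,0.0],[0.018,-0.0216,0.0],[0.018,-0.0216,0.0],[0.018,-0.0216,0.02],[0.018,-0.0216,0.02]],"twist":[[0,0,0],[0,0,0],[0,0,0],[0,0,0],[0,0,0]],"grip":[0.6,0.6,0.6,0.6,0.6]}' >/dev/null
python3 -m crank '{"travel":[[0,0,0.02],[0,0,0.01],[0,0,0],[0,0,0],[0,0,0]],"twist":[[0,0,-0.12],[0,0,-0.12],[0,0,-0.12],[0,0,-0.12],[0,0,-0.12]],"grip":[0.6,0.6,0.6,0.6,0.6]}' >/dev/null
python3 -m crank '{"travel":[[0,0,0],[0,0,0],[0,0,0],[0,0,0],[0,0,0]],"twist":[[0,0,-0.12],[0,0,-0.12],[0,0,-0.12],[0,0,-0.12],[0,0,-0.12]],"grip":[0.6,0.6,0.6,0.6,0.6]}' >/dev/null
python3 -m crank '{"travel":[[0,0,0],[0,0,0],[0,0,0]],"twist":[[0,0,-0.12],[0,0,0],[0,0,0]],"grip":[0.6,0.6,0.6]}'
python3 clip.py 447 -167 -22.5
```

```text
clock: 43.83
tcp_pos: [445.4, -166.8, 156.9]
tool_rot: [[-0.998, 0.058, -0.001], [0.058, 0.998, 0.001], [0.001, 0.001, -1.0]]
force: [-0.0, 0.3, 0.3]
opening: 34.3
rib [ 446.9 -169.6] [ 9.4 29.6] 86.7 z 25.3 | body [ 447.2 -169.7] [24.9 52.3] yaw -0.052 yellow dir -0.14 px 285
('shift [-0.0022 -0.003   0.1794]', 'turn [ 0.001 -0.001 -0.005]') -1.9909692376396195
```

```bash
python3 -m crank '{"travel":[[-0.0018,-0.003,0.02],[0,0,0.035],[0,0,0.035],[0,0,0.035],[0,0,0.034]],"twist":[[0,0,0],[0,0,0],[0,0,0],[0,0,0],[0,0,0]],"grip":[0.6,0.6,0.6,0.6,0.6]}' >/dev/null
python3 -m crank '{"travel":[[0,0,0],[0,0,0],[0,0,0]],"twist":[[0,0,0],[0,0,0],[0,0,0]],"grip":[0.6,0.6,0.6]}'
python3 - <<'E'
from h import *
print(go([447,-169.6,-22.5],down(-.053+np.pi/2)))
E
```

```text
clock: 44.55
tcp_pos: [448.5, -169.9, 0.2]
tool_rot: [[-0.999, 0.054, 0.003], [0.054, 0.999, -0.001], [-0.003, -0.001, -1.0]]
force: [0.4, -0.2, 0.1]
opening: 33.8
('shift [0.0015 0.0003 0.0227]', 'turn [-0.001  0.003 -0.001]')
```

```bash
python3 -m crank '{"travel":[[0.0008,0,0.012],[0,0,0.0102],[0,0,0],[0,0,0],[0,0,0]],"twist":[[0,0,0],[0,0,0],[0,0,0],[0,0,0],[0,0,0]],"grip":[0.6,0.6,0.6,0.6,0.6]}'
python3 -m crank '{"travel":[[0,0,0],[0,0,0],[0,0,0],[0,0,0],[0,0,0]],"twist":[[0,0,0],[0,0,0],[0,0,0],[0,0,0],[0,0,0]],"grip":[1,1,1,1,1]}' 25
```

```text
clock: 44.97
tcp_pos: [447.1, -169.4, -22.6]
tool_rot: [[-0.999, 0.053, 0.002], [0.053, 0.999, -0.001], [-0.002, -0.001, -1.0]]
force: [0.4, -0.4, 0.3]
opening: 34.3
clock: 45.38
tcp_pos: [446.9, -169.2, -23.1]
tool_rot: [[-0.999, 0.053, 0.001], [0.053, 0.999, -0.0], [-0.001, -0.0, -1.0]]
force: [-0.0, 0.3, 4.8]
opening: 9.2
```

```bash
python3 -m crank '{"travel":[[0,0,-0.02],[0,0,-0.035],[0,0,-0.035],[0,0,-0.035],[0,0,-0.035]],"twist":[[0,0,0],[0,0,0.12],[0,0,0.12],[0,0,0.12],[0,0,0.12]],"grip":[1,1,1,1,1]}' >/dev/null
python3 -m crank '{"travel":[[0,0,-0.035],[0,0,-0.035],[0,0,-0.02],[0,0,0],[0,0,0]],"twist":[[0,0,0.12],[0,0,0.12],[0,0,0.12],[0,0,0.12],[0,0,0.12]],"grip":[1,1,1,1,1]}' >/dev/null
python3 -m crank '{"travel":[[0,0,0],[0,0,0],[0,0,0],[0,0,0]],"twist":[[0,0,0.12],[0,0,0.12],[0,0,0],[0,0,0]],"grip":[1,1,1,1]}'
cat > hov.py <<'E'
from place import *
p=O+F@[-48,0,40.];print("to",p);print(go(p,down(.1992)))
E
python3 hov.py
```

```text
clock: 46.55
tcp_pos: [446.0, -169.0, 225.7]
tool_rot: [[-0.199, 0.98, -0.001], [0.98, 0.199, 0.0], [0.001, -0.001, -1.0]]
force: [-0.7, -0.5, 0.2]
opening: 9.5
to [ 564.62749258 -210.72767848  188.66621629]
('shift [-0.0646  0.1079  0.0369]', 'turn [-0.001 -0.001  0.001]')
```

```bash
python3 -m crank '{"travel":[[-0.0161,0.027,0],[-0.0161,0.027,0],[-0.0161,0.027,0],[-0.0161,0.027,0],[0,0,0]],"twist":[[0,0,0],[0,0,0],[0,0,0],[0,0,0],[0,0.12,0]],"grip":[1,1,1,1,1]}' >/dev/null
python3 -m crank '{"travel":[[0,0,0],[0,0,0],[0,0,0],[0,0,0.01],[0,0,0]],"twist":[[0,0.12,0],[0,0.12,0],[0,0.12,0],[0,0.009,0],[0,0,0]],"grip":[1,1,1,1,1]}' >/dev/null
python3 -m crank '{"travel":[[0,0,0],[0,0,0],[0,0,0]],"twist":[[0,0,0],[0,0,0],[0,0,0]],"grip":[1,1,1]}' >/dev/null
python3 pl.py -48 0 -10; python3 held.py
```

```text
now in rail frame [-28.8  -0.7  64.9]
('shift [-0.019  -0.0009  0.075 ]', 'turn [0.002 0.003 0.002]') [ 0.6 -0.6 -0.1] [-0.64  0.44  0.96  0.37  2.08 -0.71]
red 1521 [[7.9, -12.4, -38.2], [13.5, -6.1, -37.2], [17.5, 0.3, -36.6], [23.3, 6.7, -35.6], [25.0, 12.7, -27.9]]
yel 125 [[-26.1, -4.9, -50.9], [-25.0, -2.8, -37.2], [-23.8, -0.2, -36.7], [-23.1, 2.9, -36.5], [-14.5, 5.1, -35.7]]
pads 780 [[-0.3, -10.9, -74.7], [9.8, -8.5, -69.2], [10.0, -4.5, -62.4], [10.2, 8.6, -53.9], [10.6, 11.0, -44.5]]
dark 1507 [[-14.1, -5.5, -73.8], [-5.5, -3.0, -49.8], [2.2, -0.2, -49.0], [9.6, 3.0, -48.4], [13.9, 5.3, -42.1]]
```

Same hold as before. Move in and lower.

```bash
python3 -m crank '{"travel":[[-0.019,-0.0008,0],[0,0,0.025],[0,0,0.025],[0,0,0.023],[0,0,0]],"twist":[[0,0,0],[0,0,0],[0,0,0],[0,0,0],[0,0,0]],"grip":[1,1,1,1,1]}' >/dev/null
python3 -m crank '{"travel":[[0,0,0],[0,0,0],[0,0,0]],"twist":[[0,0,0],[0,0,0],[0,0,0]],"grip":[1,1,1]}' >/dev/null
python3 pl.py -49 0 -20.5
```

```text
now in rail frame [-49.5  -0.3  -6.9]
('shift [ 0.0006 -0.0003  0.0136]', 'turn [0.004 0.004 0.   ]') [-0.3  0.1  0.4] [-0.62  0.43  1.12  0.35  1.93 -0.75]
```

```bash
python3 -m crank '{"travel":[[0,0,0.006],[0,0,0.004],[0,0,0.001],[0,0,0],[0,0,0]],"twist":[[0,0,0],[0,0,0],[0,0,0],[0,0,0],[0,0,0]],"grip":[1,1,1,1,1]}' >/dev/null
python3 pl.py -49 0 -20.5
python3 -m crank '{"travel":[[0,0,0.001],[0,0,0],[0,0,0],[0,0,0],[0,0,0]],"twist":[[0,0,0],[0,0,0],[0,0,0],[0,0,0],[0,0,0]],"grip":[1,1,0.78,0.78,0.78]}' 
python3 pl.py -49 0 -20.5
python3 -m crank '{"travel":[[0,0,0],[0,0,0],[0,0,-0.01],[0,0,-0.025],[0,0,-0.035]],"twist":[[0,0,0],[0,0,0],[0,0,0],[0,0,0],[0,0,0]],"grip":[0.78,0.78,0.78,0.78,0.78]}'  >/dev/null
python3 -m crank '{"travel":[[0,0,-0.035],[0,0,0],[0,0,0],[0,0,0],[0,0,0]],"twist":[[0,0,0],[0,-0.12,0],[0,-0.12,0],[0,-0.12,0],[0,-0.12,0]],"grip":[0.78,0.78,0.6,0.6,0.6]}'  >/dev/null
python3 -m crank '{"travel":[[0,0,0],[0,0,0],[0,0,0]],"twist":[[0,-0.009,0],[0,0,0],[0,0,0]],"grip":[0.6,0.6,0.6]}'
python3 inrail.py; python3 top.py
```

```text
now in rail frame [-49.8   0.7 -20.9]
('shift [ 0.0008  0.0007 -0.0004]', 'turn [ 0.001 -0.001 -0.002]') [ 0.1 -0.1  0.2] [-0.62  0.43  1.15  0.35  1.91 -0.76]
clock: 49.18
tcp_pos: [558.6, -183.9, 133.4]
tool_rot: [[-0.173, 0.981, -0.092], [0.866, 0.196, 0.461], [0.47, 0.0, -0.883]]
force: [1.1, -0.2, -0.7]
opening: 18.9
now in rail frame [-49.7   0.6 -21.7]
('shift [ 0.0007  0.0006 -0.0011]', 'turn [ 0.001 -0.    -0.001]') [ 1.1 -0.2 -0.7] [-0.62  0.43  1.15  0.35  1.91 -0.76]
clock: 50.27
tcp_pos: [568.3, -232.4, 226.6]
tool_rot: [[-0.196, 0.981, 0.0], [0.981, 0.196, 0.001], [0.001, 0.0, -1.0]]
force: [0.1, -0.2, -0.4]
opening: 33.8
top red 39 {40: 2, 50: 2, 70: 5, 80: 5, 90: 13, 100: 12}
top yel 3 {60: 3}
top rib>21 18 {70: 8, 80: 4, 90: 6}
side red 47 {30: 2, 40: 15, 50: 4, 80: 1, 90: 14, 100: 11}
side yel 21 {0: 9, 10: 1, 50: 5, 60: 6}
side rib>21 147 {-10: 8, 0: 6, 10: 11, 20: 22, 30: 22, 40: 8, 50: 1, 60: 10, 70: 21, 80: 21, 90: 13, 130: 1, 160: 1, 170: 1, 180: 1}
wrist red 424 {10: 8, 20: 23, 30: 32, 40: 31, 50: 22, 60: 6, 70: 25, 80: 34, 90: 63, 100: 180}
wrist yel 38 {-10: 3, 0: 7, 10: 5, 30: 2, 50: 6, 60: 10, 70: 2, 80: 3}
wrist rib>21 284 {-10: 18, 0: 4, 10: 24, 20: 30, 30: 31, 40: 28, 60: 20, 70: 39, 80: 45, 90: 45}
clip [484. -48.  10.] -2.2
clip [423.  74.  10.] -0.26
```

Run:
```python
from h import *
print(go([484,-48,150],down(-.63)))
```

```text
('shift [ 0.1983 -0.0464  0.0754]', 'turn [-0.002 -0.001  0.826]')
```

```bash
python3 -m crank '{"travel":[[0.033,-0.0077,0],[0.033,-0.0077,0],[0.033,-0.0077,0],[0.033,-0.0077,0],[0.033,-0.0077,0]],"twist":[[0,0,0],[0,0,0],[0,0,0],[0,0,0],[0,0,0]],"grip":[0.6,0.6,0.6,0.6,0.6]}' >/dev/null
python3 -m crank '{"travel":[[0.033,-0.0077,0],[0,0,0.025],[0,0,0.025],[0,0,0.025],[0,0,0]],"twist":[[0,0,0],[0,0,0.118],[0,0,0.118],[0,0,0.118],[0,0,0.118]],"grip":[0.6,0.6,0.6,0.6,0.6]}' >/dev/null
python3 -m crank '{"travel":[[0,0,0],[0,0,0],[0,0,0],[0,0,0],[0,0,0]],"twist":[[0,0,0.118],[0,0,0.118],[0,0,0.118],[0,0,0],[0,0,0]],"grip":[0.6,0.6,0.6,0.6,0.6]}'
python3 clip.py 484 -48 -22.5
```

```text
clock: 51.72
tcp_pos: [484.2, -47.8, 150.7]
tool_rot: [[0.586, 0.81, -0.001], [0.81, -0.586, 0.0], [-0.0, -0.001, -1.0]]
force: [-0.7, -0.0, 0.3]
opening: 34.2
rib [484.9 -51.2] [29.9 10. ] 51.1 z 25.3 | body [485.  -50.6] [51.3 25.5] yaw -2.248 yellow dir -2.25 px 284
('shift [-0.0019  0.0025  0.1733]', 'turn [-0.001  0.     0.05 ]') 0.41169094425151714
```

```bash
python3 -m crank '{"travel":[[-0.0023,0.0026,0.02],[0,0,0.035],[0,0,0.035],[0,0,0.035],[0,0,0.025]],"twist":[[0,0,0.05],[0,0,0],[0,0,0],[0,0,0],[0,0,0]],"grip":[0.6,0.6,0.6,0.6,0.6]}' >/dev/null
python3 -m crank '{"travel":[[0,0,0],[0,0,0],[0,0,0]],"twist":[[0,0,0],[0,0,0],[0,0,0]],"grip":[0.6,0.6,0.6]}' >/dev/null
python3 - <<'E'
from h import *
print(go([484.9,-51,-22.5],down(-2.25+np.pi/2)))
E
```

```text
('shift [-0.001  -0.0012  0.0253]', 'turn [ 0.003 -0.001  0.001]')
```

```bash
python3 -m crank '{"travel":[[-0.0008,-0.0008,0.013],[0,0,0.0115],[0,0,0],[0,0,0],[0,0,0]],"twist":[[0,0,0],[0,0,0],[0,0,0],[0,0,0],[0,0,0]],"grip":[0.6,0.6,0.6,0.6,0.6]}'
python3 -m crank '{"travel":[[0,0,0],[0,0,0],[0,0,0],[0,0,0],[0,0,0]],"twist":[[0,0,0],[0,0,0],[0,0,0],[0,0,0],[0,0,0]],"grip":[1,1,1,1,1]}' 25
python3 -m crank '{"travel":[[0,0,-0.02],[0,0,-0.035],[0,0,-0.035],[0,0,-0.035],[0,0,-0.035]],"twist":[[0,0,0],[0,0,-0.12],[0,0,-0.12],[0,0,-0.12],[0,0,-0.12]],"grip":[1,1,1,1,1]}' >/dev/null
python3 -m crank '{"travel":[[0,0,-0.035],[0,0,-0.035],[0,0,-0.02],[0,0,0],[0,0,0]],"twist":[[0,0,-0.12],[0,0,-0.12],[0,0,-0.12],[0,0,-0.04],[0,0,0]],"grip":[1,1,1,1,1]}'
python3 -m crank '{"travel":[[0,0,0],[0,0,0]],"twist":[[0,0,0],[0,0,0]],"grip":[1,1]}' >/dev/null
python3 hov.py
```

```text
clock: 52.85
tcp_pos: [484.5, -50.8, -22.4]
tool_rot: [[0.627, 0.779, 0.002], [0.779, -0.627, -0.0], [0.001, 0.001, -1.0]]
force: [0.2, -1.2, -0.2]
opening: 34.4
clock: 53.27
tcp_pos: [484.4, -50.8, -22.6]
tool_rot: [[0.628, 0.779, 0.002], [0.779, -0.628, -0.0], [0.001, 0.001, -1.0]]
force: [-0.2, 0.3, 4.4]
opening: 8.9
clock: 54.1
tcp_pos: [484.4, -50.9, 228.3]
tool_rot: [[-0.201, 0.98, 0.004], [0.98, 0.201, -0.001], [-0.001, 0.003, -1.0]]
force: [-0.7, 0.6, -1.5]
opening: 8.8
to [ 564.62749258 -210.72767848  188.66621629]
('shift [-0.1733  0.0483  0.0358]', 'turn [-0.003 -0.001  0.001]')
```

```bash
python3 -m crank '{"travel":[[-0.0289,0.008,0],[-0.0289,0.008,0],[-0.0289,0.008,0],[-0.0289,0.008,0],[-0.0289,0.008,0]],"twist":[[0,0,0],[0,0,0],[0,0,0],[0,0,0],[0,0,0]],"grip":[1,1,1,1,1]}' >/dev/null
python3 -m crank '{"travel":[[-0.0289,0.008,0],[0,0,0],[0,0,0],[0,0,0],[0,0,0]],"twist":[[0,0,0],[0,0.12,0],[0,0.12,0],[0,0.12,0],[0,0.12,0]],"grip":[1,1,1,1,1]}' >/dev/null
python3 -m crank '{"travel":[[0,0,0],[0,0,0],[0,0,0],[0,0,0]],"twist":[[0,0.009,0],[0,0,0],[0,0,0],[0,0,0]],"grip":[1,1,1,1]}' >/dev/null
python3 pl.py -48 0 -10; python3 held.py
```

```text
now in rail frame [-29.   -1.1  74.1]
('shift [-0.0189 -0.0011  0.0842]', 'turn [-0.001  0.002  0.004]') [ 0.7 -0.2  0.5] [-0.64  0.45  0.93  0.37  2.1  -0.71]
red 1577 [[8.0, -12.5, -37.7], [13.8, -6.5, -36.8], [17.9, 0.3, -36.1], [23.9, 6.7, -35.1], [25.5, 12.5, -26.2]]
yel 109 [[-25.1, -4.9, -46.0], [-24.2, -2.8, -36.8], [-23.2, -0.2, -36.4], [-22.4, 3.0, -36.0], [-15.9, 5.0, -35.2]]
pads 773 [[-2.0, -11.0, -74.7], [9.8, -8.5, -69.0], [10.0, -4.5, -62.3], [10.2, 8.6, -53.9], [10.5, 11.0, -44.3]]
dark 1493 [[-13.6, -5.5, -73.5], [-5.2, -3.0, -49.3], [2.6, -0.2, -48.5], [9.7, 3.0, -47.9], [14.5, 5.3, -41.2]]
```

```bash
python3 -m crank '{"travel":[[-0.019,-0.001,0],[0,0,0.028],[0,0,0.028],[0,0,0.026],[0,0,0]],"twist":[[0,0,0],[0,0,0],[0,0,0],[0,0,0],[0,0,0]],"grip":[1,1,1,1,1]}' >/dev/null
python3 -m crank '{"travel":[[0,0,0],[0,0,0],[0,0,0]],"twist":[[0,0,0],[0,0,0],[0,0,0]],"grip":[1,1,1]}' >/dev/null
python3 pl.py -49 0 -21
```

```text
now in rail frame [-49.2  -0.8  -5.1]
('shift [ 0.0002 -0.0009  0.0159]', 'turn [0.002 0.004 0.004]') [ 0.2  0.6 -0.4] [-0.62  0.43  1.11  0.35  1.94 -0.76]
```

```bash
python3 -m crank '{"travel":[[0,-0.0005,0.006],[0,0,0.004],[0,0,0.002],[0,0,0],[0,0,0]],"twist":[[0,0,0],[0,0,0],[0,0,0],[0,0,0],[0,0,0]],"grip":[1,1,1,1,1]}' >/dev/null
python3 -m crank '{"travel":[[0,0,0],[0,0,0]],"twist":[[0,0,0],[0,0,0]],"grip":[1,1]}' >/dev/null
python3 pl.py -49 0 -21
```

```text
now in rail frame [-49.7   0.8 -20.3]
('shift [0.0007 0.0008 0.0007]', 'turn [-0.001 -0.     0.002]') [-0.1  1.1 -1.1] [-0.62  0.43  1.15  0.35  1.91 -0.76]
```

```bash
python3 -m crank '{"travel":[[0,0.0004,0.0005],[0,0,0],[0,0,0],[0,0,0],[0,0,0]],"twist":[[0,0,0],[0,0,0],[0,0,0],[0,0,0],[0,0,0]],"grip":[1,1,0.78,0.78,0.78]}' >/dev/null
python3 -m crank '{"travel":[[0,0,0],[0,0,0],[0,0,-0.01],[0,0,-0.025],[0,0,-0.035]],"twist":[[0,0,0],[0,0,0],[0,0,0],[0,0,0],[0,0,0]],"grip":[0.78,0.78,0.78,0.78,0.78]}'  >/dev/null
python3 -m crank '{"travel":[[0,0,-0.035],[0,0,0],[0,0,0],[0,0,0],[0,0,0]],"twist":[[0,0,0],[0,-0.12,0],[0,-0.12,0],[0,-0.12,0],[0,-0.12,0]],"grip":[0.78,0.78,0.6,0.6,0.6]}'  >/dev/null
python3 -m crank '{"travel":[[0,0,0],[0,0,0],[0,0,0]],"twist":[[0,-0.009,0],[0,0,0],[0,0,0]],"grip":[0.6,0.6,0.6]}'
python3 inrail.py | grep -v wrist; python3 top.py
python3 - <<'E'
from h import *
print(go([423,74,226],down(-.2+np.pi/2)))
E
```

```text
clock: 58.23
tcp_pos: [568.8, -232.6, 227.4]
tool_rot: [[-0.2, 0.98, 0.0], [0.98, 0.2, 0.001], [0.001, 0.001, -1.0]]
force: [0.5, -0.1, -0.5]
opening: 34.5
top red 32 {40: 2, 50: 2, 60: 1, 70: 2, 80: 5, 90: 13, 100: 7}
top yel 6 {50: 2, 70: 1, 100: 1, 110: 2}
top rib>21 22 {60: 2, 70: 4, 80: 5, 90: 6, 110: 1, 120: 2, 130: 2}
side red 75 {30: 2, 40: 14, 50: 4, 80: 1, 90: 17, 100: 5, 130: 2, 140: 14, 150: 16}
side yel 34 {0: 9, 10: 1, 50: 4, 60: 4, 100: 4, 110: 11, 120: 1}
side rib>21 213 {-10: 10, 0: 8, 10: 14, 20: 18, 30: 19, 40: 6, 50: 1, 60: 14, 70: 18, 80: 23, 90: 12, 100: 2, 110: 9, 120: 20, 130: 20, 140: 16, 170: 2, 210: 1}
clip [423.  74.  10.] -0.26
('shift [ 0.3306 -0.0817  0.0005]', 'turn [-0.    -0.002 -1.171]')
```

```bash
python3 -m crank '{"travel":[[0.0331,-0.0082,0],[0.0331,-0.0082,0],[0.0331,-0.0082,0],[0.0331,-0.0082,0],[0.0331,-0.0082,0]],"twist":[[0,0,0],[0,0,0],[0,0,0],[0,0,0],[0,0,0]],"grip":[0.6,0.6,0.6,0.6,0.6]}' >/dev/null
python3 -m crank '{"travel":[[0.0331,-0.0082,0],[0.0331,-0.0082,0],[0.0331,-0.0082,0],[0.0331,-0.0082,0],[0.0331,-0.0082,0]],"twist":[[0,0,0],[0,0,0],[0,0,0],[0,0,0],[0,0,0]],"grip":[0.6,0.6,0.6,0.6,0.6]}' >/dev/null
python3 -m crank '{"travel":[[0,0,0.025],[0,0,0.025],[0,0,0.025],[0,0,0],[0,0,0]],"twist":[[0,0,-0.117],[0,0,-0.117],[0,0,-0.117],[0,0,-0.117],[0,0,-0.117]],"grip":[0.6,0.6,0.6,0.6,0.6]}' >/dev/null
python3 -m crank '{"travel":[[0,0,0],[0,0,0],[0,0,0],[0,0,0],[0,0,0]],"twist":[[0,0,-0.117],[0,0,-0.117],[0,0,-0.117],[0,0,-0.117],[0,0,-0.117]],"grip":[0.6,0.6,0.6,0.6,0.6]}' >/dev/null
python3 -m crank '{"travel":[[0,0,0],[0,0,0],[0,0,0]],"twist":[[0,0,0],[0,0,0],[0,0,0]],"grip":[0.6,0.6,0.6]}'
python3 clip.py 423 74 -22.5
```

```text
clock: 60.35
tcp_pos: [422.3, 75.1, 151.7]
tool_rot: [[-0.98, 0.201, -0.001], [0.201, 0.98, 0.0], [0.001, 0.0, -1.0]]
force: [0.7, 0.2, -0.2]
opening: 34.1
rib [424.5  72.3] [ 9.9 30. ] 72.4 z 25.3 | body [424.4  72.3] [26.  51.8] yaw -0.304 yellow dir -0.41 px 282
('shift [-0.0027 -0.0023  0.1743]', 'turn [ 0.    -0.     0.103]') -1.3253212497751239
```

```bash
python3 -m crank '{"travel":[[-0.0027,-0.0023,0.02],[0,0,0.035],[0,0,0.035],[0,0,0.035],[0,0,0.025]],"twist":[[0,0,0.105],[0,0,0],[0,0,0],[0,0,0],[0,0,0]],"grip":[0.6,0.6,0.6,0.6,0.6]}' >/dev/null
python3 -m crank '{"travel":[[0,0,0],[0,0,0],[0,0,0]],"twist":[[0,0,0],[0,0,0],[0,0,0]],"grip":[0.6,0.6,0.6]}' >/dev/null
python3 - <<'E'
from h import *
print(go([424.5,72.3,-22.5],down(-.306+np.pi/2)))
E
```

```text
('shift [ 0.0013 -0.0008  0.0262]', 'turn [0.001 0.003 0.001]')
```

```bash
python3 -m crank '{"travel":[[0.0006,-0.0006,0.013],[0,0,0.0115],[0,0,0],[0,0,0],[0,0,0]],"twist":[[0,0,0],[0,0,0],[0,0,0],[0,0,0],[0,0,0]],"grip":[0.6,0.6,0.6,0.6,0.6]}'
python3 -m crank '{"travel":[[0,0,0],[0,0,0],[0,0,0],[0,0,0],[0,0,0]],"twist":[[0,0,0],[0,0,0],[0,0,0],[0,0,0],[0,0,0]],"grip":[1,1,1,1,1]}' 25
python3 -m crank '{"travel":[[0,0,-0.02],[0,0,-0.035],[0,0,-0.035],[0,0,-0.035],[0,0,-0.035]],"twist":[[0,0,0],[0,0,0.12],[0,0,0.12],[0,0,0.12],[0,0,0.12]],"grip":[1,1,1,1,1]}' >/dev/null
python3 -m crank '{"travel":[[0,0,-0.035],[0,0,-0.035],[0,0,-0.02],[0,0,0],[0,0,0]],"twist":[[0,0,0.12],[0,0,0.12],[0,0,0.12],[0,0,0.12],[0,0,0.106]],"grip":[1,1,1,1,1]}' >/dev/null
python3 -m crank '{"travel":[[0,0,0],[0,0,0]],"twist":[[0,0,0],[0,0,0]],"grip":[1,1]}'
python3 hov.py
```

```text
clock: 61.48
tcp_pos: [425.4, 72.4, -20.5]
tool_rot: [[-0.954, 0.3, 0.004], [0.3, 0.954, 0.0], [-0.004, 0.001, -1.0]]
force: [-0.3, -0.3, 0.5]
opening: 34.4
clock: 61.9
tcp_pos: [424.6, 72.4, -21.5]
tool_rot: [[-0.954, 0.3, 0.002], [0.3, 0.954, 0.0], [-0.002, 0.001, -1.0]]
force: [-0.9, 0.9, 6.3]
opening: 8.8
clock: 62.9
tcp_pos: [423.2, 72.2, 226.8]
tool_rot: [[-0.202, 0.979, -0.001], [0.979, 0.202, -0.0], [0.0, -0.001, -1.0]]
force: [-0.0, -0.4, -0.8]
opening: 9.2
to [ 564.62749258 -210.72767848  188.66621629]
('shift [-0.3057  0.0815  0.0379]', 'turn [-0.001 -0.     0.004]')
```

```bash
python3 -m crank '{"travel":[[-0.0306,0.0082,0],[-0.0306,0.0082,0],[-0.0306,0.0082,0],[-0.0306,0.0082,0],[-0.0306,0.0082,0]],"twist":[[0,0,0],[0,0,0],[0,0,0],[0,0,0],[0,0,0]],"grip":[1,1,1,1,1]}' >/dev/null
python3 -m crank '{"travel":[[-0.0306,0.0082,0],[-0.0306,0.0082,0],[-0.0306,0.0082,0],[-0.0306,0.0082,0],[-0.0306,0.0082,0]],"twist":[[0,0,0],[0,0,0],[0,0,0],[0,0,0],[0,0,0]],"grip":[1,1,1,1,1]}' >/dev/null
python3 -m crank '{"travel":[[0,0,0],[0,0,0],[0,0,0],[0,0,0],[0,0,0]],"twist":[[0,0.12,0],[0,0.12,0],[0,0.12,0],[0,0.12,0],[0,0.009,0]],"grip":[1,1,1,1,1]}' >/dev/null
python3 -m crank '{"travel":[[0,0,0],[0,0,0],[0,0,0]],"twist":[[0,0,0],[0,0,0],[0,0,0]],"grip":[1,1,1]}' >/dev/null
python3 pl.py -48 0 -10; python3 held.py
```

```text
now in rail frame [-28.7  -0.5  75.2]
('shift [-0.0191 -0.0006  0.0852]', 'turn [0.    0.002 0.004]') [-0.6  0.2 -0.1] [-0.64  0.45  0.93  0.37  2.1  -0.71]
red 1552 [[7.6, -12.2, -36.7], [13.7, -6.2, -35.6], [17.8, 0.3, -35.0], [23.7, 6.8, -34.0], [25.4, 12.6, -25.9]]
yel 106 [[-25.3, -4.9, -36.6], [-24.3, -2.7, -35.6], [-23.4, 0.3, -35.3], [-22.6, 3.0, -34.9], [-21.1, 5.1, -34.0]]
pads 770 [[5.8, -10.9, -74.3], [9.8, -8.5, -68.7], [10.0, -4.4, -62.2], [10.2, 8.6, -53.8], [10.6, 11.0, -44.6]]
dark 1436 [[-13.9, -5.5, -74.2], [-5.4, -3.0, -48.2], [2.0, -0.2, -47.5], [9.2, 3.1, -46.9], [14.2, 5.3, -40.7]]
```

```bash
python3 -m crank '{"travel":[[-0.019,-0.0006,0],[0,0,0.028],[0,0,0.028],[0,0,0.026],[0,0,0]],"twist":[[0,0,0],[0,0,0],[0,0,0],[0,0,0],[0,0,0]],"grip":[1,1,1,1,1]}' >/dev/null
python3 -m crank '{"travel":[[0,0,0],[0,0,0],[0,0,0]],"twist":[[0,0,0],[0,0,0],[0,0,0]],"grip":[1,1,1]}' >/dev/null
python3 -m crank '{"travel":[[0,0,0.006],[0,0,0.004],[0,0,0.001],[0,0,0],[0,0,0]],"twist":[[0,0,0],[0,0,0],[0,0,0],[0,0,0],[0,0,0]],"grip":[1,1,1,1,1]}' >/dev/null
python3 -m crank '{"travel":[[0,0,0],[0,0,0]],"twist":[[0,0,0],[0,0,0]],"grip":[1,1]}'
python3 pl.py -49 0 -19.5
```

```text
clock: 65.7
tcp_pos: [559.0, -185.2, 136.4]
tool_rot: [[-0.176, 0.98, -0.093], [0.865, 0.199, 0.46], [0.47, 0.0, -0.883]]
force: [0.7, -0.5, -0.4]
opening: 8.9
now in rail frame [-49.4   0.5 -18.4]
('shift [0.0004 0.0005 0.0011]', 'turn [-0.    -0.     0.001]') [ 0.7 -0.5 -0.4] [-0.62  0.43  1.14  0.35  1.92 -0.76]
```

```bash
python3 -m crank '{"travel":[[0,0.0003,0.001],[0,0,0],[0,0,0],[0,0,0],[0,0,0]],"twist":[[0,0,0],[0,0,0],[0,0,0],[0,0,0],[0,0,0]],"grip":[1,1,0.78,0.78,0.78]}' >/dev/null
python3 -m crank '{"travel":[[0,0,0],[0,0,0],[0,0,-0.01],[0,0,-0.025],[0,0,-0.035]],"twist":[[0,0,0],[0,0,0],[0,0,0],[0,0,0],[0,0,0]],"grip":[0.78,0.78,0.78,0.78,0.78]}'  >/dev/null
python3 -m crank '{"travel":[[0,0,-0.035],[0,0,0],[0,0,0],[0,0,0],[0,0,0]],"twist":[[0,0,0],[0,-0.12,0],[0,-0.12,0],[0,-0.12,0],[0,-0.12,0]],"grip":[0.78,0.78,0.6,0.6,0.6]}'  >/dev/null
python3 -m crank '{"travel":[[0,0,-0.02],[0,0,-0.035],[0,0,-0.035],[0,0,-0.03],[0,0,0]],"twist":[[0,-0.009,0],[0,0,0],[0,0,0],[0,0,0],[0,0,0]],"grip":[0.6,0.6,0.6,0.6,0.6]}'
python3 -m crank '{"travel":[[-0.03,0,0],[-0.03,0,0],[-0.03,0,0],[-0.03,0,0],[0,0,0]],"twist":[[0,0,0],[0,0,0],[0,0,0],[0,0,0],[0,0,0]],"grip":[0.6,0.6,0.6,0.6,0.6]}' >/dev/null
python3 inrail.py; python3 top.py
python3 - <<'E'
from h import *
import pickle
c=grab("side");save(c["image"],"sf",(150,100,470,340),2.4)
a0=pickle.load(open("c0.pkl","rb"))[1]
P=lambda c:c
# carton/tab and bowl numbers from the side camera
h,w=c["depth"].shape;uv=np.stack(np.meshgrid(np.arange(w),np.arange(h)),-1).reshape(-1,2);Q=pix(c,uv)
q=Q[(abs(Q[:,2]-99)<4)&(np.hypot(Q[:,0]-483,Q[:,1]-427)<80)];print("carton top",cv2.minAreaRect(q[:,:2].astype(np.float32)))
q=Q[(Q[:,2]>107)&(Q[:,2]<130)&(np.hypot(Q[:,0]-470,Q[:,1]-375)<40)];print("tab",len(q),q.mean(0))
q=Q[(Q[:,2]>44)&(Q[:,2]<60)&(np.hypot(Q[:,0]-638,Q[:,1]+19)<90)];print("bowl",cv2.minEnclosingCircle(q[:,:2].astype(np.float32)))
E
```

```text
clock: 67.37
tcp_pos: [570.1, -233.5, 357.9]
tool_rot: [[-0.199, 0.98, 0.013], [0.98, 0.199, -0.007], [-0.009, 0.012, -1.0]]
force: [-1.0, 0.2, 1.8]
opening: 34.0
top red 78 {40: 2, 50: 1, 60: 2, 70: 1, 80: 5, 90: 13, 100: 3, 110: 1, 120: 3, 140: 9, 150: 7, 160: 1, 170: 1, 180: 3, 190: 6, 200: 14, 210: 6}
top yel 10 {60: 2, 100: 1, 110: 2, 120: 1, 160: 3, 170: 1}
top rib>21 52 {60: 3, 70: 4, 80: 1, 90: 5, 110: 2, 120: 5, 130: 3, 140: 10, 160: 1, 170: 5, 180: 6, 190: 7}
side red 106 {30: 2, 40: 14, 50: 4, 90: 16, 100: 5, 120: 2, 130: 6, 140: 17, 150: 12, 170: 1, 190: 9, 200: 18}
side yel 46 {-10: 1, 0: 7, 10: 1, 50: 3, 60: 5, 100: 2, 110: 12, 120: 1, 160: 12, 170: 2}
side rib>21 276 {-10: 10, 0: 6, 10: 14, 20: 18, 30: 20, 40: 9, 50: 1, 60: 14, 70: 22, 80: 19, 90: 15, 110: 9, 120: 21, 130: 24, 140: 15, 160: 2, 170: 19, 180: 20, 190: 18}
wrist red 824 {10: 4, 20: 23, 30: 35, 40: 51, 50: 24, 60: 5, 70: 29, 80: 28, 90: 57, 100: 38, 110: 5, 120: 40, 130: 43, 140: 77, 150: 69, 170: 36, 180: 45, 190: 84, 200: 131}
wrist yel 141 {0: 11, 10: 11, 20: 4, 50: 6, 60: 15, 70: 1, 100: 13, 110: 17, 120: 1, 150: 17, 160: 43, 170: 2}
wrist rib>21 620 {-10: 21, 0: 1, 10: 23, 20: 32, 30: 40, 40: 11, 60: 24, 70: 37, 80: 42, 90: 26, 110: 17, 120: 47, 130: 49, 140: 40, 160: 11, 170: 61, 180: 76, 190: 62}
carton top ((0.0, 0.0), (0.0, 0.0), 0.0)
tab 0 [nan nan nan]
bowl ((639.4496459960938, -20.661828994750977), 71.08345794677734)<stdin>:9: RuntimeWarning: Mean of empty slice.
  ret = um.true_divide(
```

View pics/sf.png

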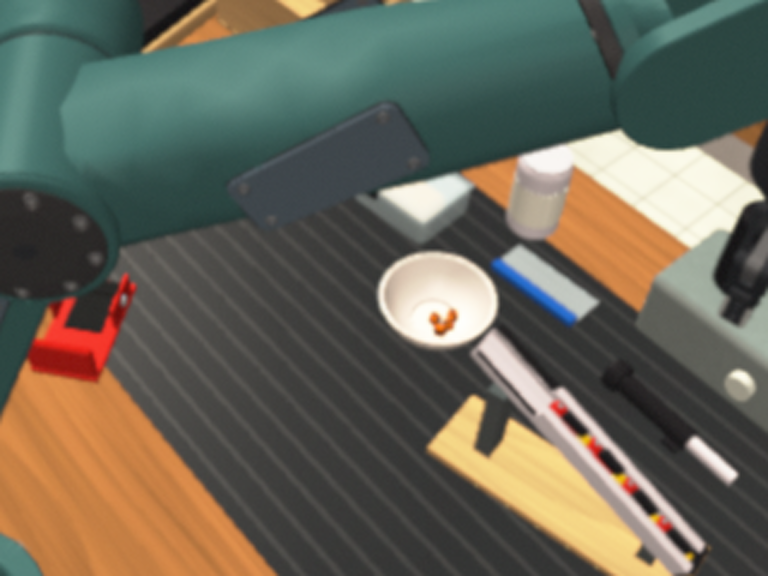

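Run:
```python
from h import *
import pickle
a0,_=pickle.load(open("c0.pkl","rb"));c=grab("top");h,w=c["depth"].shape;uv=np.stack(np.meshgrid(np.arange(w),np.arange(h)),-1).reshape(-1,2);Q=pix(c,uv)
D=Q[:,:2]-[474.4,398.7];x=D@[-.285,-.9585];y=D@[.9585,-.285]
k=(abs(Q[:,2]-99)<4)&(abs(y)<40)&(abs(x)<110);print("carton top",k.sum(),np.median(Q[k][:,2]),cv2.minAreaRect(Q[k][:,:2].astype(np.float32)),x[k].max())
k=(Q[:,2]>107)&(Q[:,2]<130)&(abs(y)<20)&(abs(x)<110);print("tab",k.sum(),x[k].mean() if k.any() else "",Q[k][:,2].max() if k.any() else "")
d=cv2.absdiff(a0["image"],c["image"]).max(2)
for n,b in dict(bindL=(305,365,365,430),bindR=(508,362,562,430),goggle=(322,208,400,256),scraper=(422,210,474,236),pole=(496,230,570,252),pink=(268,234,305,292),green=(162,342,222,392)).items():
    u0,v0,u1,v1=[int(t/1.42) for t in b];print(n,"changed px",(d[v0:v1,u0:u1]>60).mean().round(3))
print(robot.get_state()["clock"])
```

```text
carton top 343 99.23037770765427 ((482.0360412597656, 423.71038818359375), (116.05918884277344, 54.40631103515625), 73.63536071777344) 31.873559385923954
tab 30 21.40285928706229 127.39079710376586
bindL changed px 0.0
bindR changed px 0.511
goggle changed px 0.0
scraper changed px 0.0
pole changed px 0.0
pink changed px 0.0
green changed px 0.0
68.0833
```

```bash
python3 -m crank '{"travel":[[0.035,0,0],[0.035,0,0],[0.035,0,0],[0.035,0,0],[0.035,0,0]],"twist":[[0,0,0],[0,0,0],[0,0,0],[0,0,0],[0,0,0]],"grip":[0.6,0.6,0.6,0.6,0.6]}' >/dev/null
python3 -m crank '{"travel":[[0.035,0,0],[0.035,0,0],[0.035,0,0],[0.035,0,0],[0.035,0,0]],"twist":[[0,0,0],[0,0,0],[0,0,0],[0,0,0],[0,0,0]],"grip":[0.6,0.6,0.6,0.6,0.6]}' >/dev/null
python3 -m crank '{"travel":[[0.035,0,0],[0.035,0,0],[0,0,0],[0,0,0],[0,0,0]],"twist":[[0,0,0],[0,0,0],[0,0,0],[0,0,0],[0,0,0]],"grip":[0.6,0.6,0.6,0.6,0.6]}'
python3 - <<'E'
from h import *
import pickle
a0,_=pickle.load(open("c0.pkl","rb"));c=grab("top");d=cv2.absdiff(a0["image"],c["image"]).max(2)
for n,b in dict(bindR=(508,362,562,430),pole=(496,230,570,252)).items():
    u0,v0,u1,v1=[int(t/1.42) for t in b];print(n,"changed px",(d[v0:v1,u0:u1]>60).mean().round(3))
c=grab("wrist");h,w=c["depth"].shape;uv=np.stack(np.meshgrid(np.arange(w),np.arange(h)),-1).reshape(-1,2)
P=pix(c,uv)-[474.4,398.7,0];Q=np.c_[P@[-.285,-.9585,0],P@[.9585,-.285,0],P[:,2]]
for a,b in((102,108),(108,114),(114,119)):
    k=(abs(Q[:,1])<10)&(Q[:,2]>a)&(Q[:,2]<b)&(Q[:,0]<60)&(Q[:,0]>10);print(a,k.sum(),np.percentile(Q[k][:,0],[10,50,90]).round(1) if k.any() else "")
k=(abs(Q[:,2]-98.5)<2)&(abs(abs(Q[:,1])-25)<1.5)&(abs(Q[:,0])<100);print("front",Q[k][:,0].max() if k.any() else "")
E
```

```text
clock: 69.33
tcp_pos: [508.6, 61.4, 349.0]
tool_rot: [[-0.201, 0.98, 0.002], [0.98, 0.201, -0.0], [-0.001, 0.002, -1.0]]
force: [0.6, -0.2, -0.5]
opening: 34.0
bindR changed px 0.0
pole changed px 0.0
102 0 
108 0 
114 0 
front
```

All checks are in order, so I'm handing in.

```bash
python3 -c "
from cell import robot
print(robot.finish_job())"
```

```text
the job is handed in; nothing more can be done
None
```

The job is done and handed in at about 69 s of the 210 s limit.

**What I did**
- **Carton:** I pushed the spout out to about 1.18 rad, poured at 55 to 60 degrees into the bowl, and stood the carton in the grey tray. I then folded the spout shut.
- **Clips:** All four red clips went into the rail, yellow nose downhill. One had been knocked a few centimetres aside before I picked it up, so I located it again first.

**Last checks**
- **Rail:** Four clips sit in a row from the stop up to about x = 210 mm, under the lips. None are left on the bench.
- **Bowl:** I count four orange keepers in it. It is upright and within about 2 mm of where it started.
- **Carton:** It stands with its top at 99 mm. In the close wrist view taken just after folding, the tab was vertical to within about 0.5 mm, 3 mm behind the front edge, which matches flush.
- **Bystanders:** The bindings, pole grip, goggle case, scraper and the pink and green look-alikes are unchanged in the top view. The right binding was hidden at first and checked clean after I moved the arm.

**What failed or disagreed**
- The fingers really end about 40 to 44 mm short of the reported TCP. The first push on the spout therefore missed, and the first grasp of a clip took its body. I redid both.
- Folding the spout slid the carton about 30 mm, up to the tray's back wall. It is still inside the tray and upright.
- A final close re-check of the spout from the wrist camera gave no reading because the carton was out of view. The coarse top view put the tab about 5 to 8 mm further in than the close measurement, so I relied on the close one.
- I could not see inside the carton. That it is empty rests on the four keepers counted in the bowl and on the extra tilt and wiggle at the end of the pour.

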